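# Take the detector out from behind the optics

## Task

The laser power check is over. Stand the blue and the orange optic aside, both on the green mat, so that you can get at the yellow detector behind them; then put the detector on the white plate, centred in the black outline and lined up with it. After that stand each optic back on the seat of its own colour, centred and square to it. Set everything down gently without dropping or tipping it, and do not push or knock over the bottle or the jar.

Things in the scene. Friction and masses are not known exactly. Their poses are not given: they have to be found in the camera images.
- optic_blue: blue frame (24 mm thick in x, 60 wide in y, from 50 to 110 mm above the underside) holding a clear lens, on an 18 mm post and a dark steel foot 40 (x) x 60 (y) x 10 mm. About 0.3 kg, loose. Origin: centre of the underside, z up, x normal to the glass. Pinch from above across the frame's 24 mm (fingers closing along x). Starts square on the blue seat.
- optic_orange: orange frame (24 mm thick in x, 60 wide in y, from 50 to 110 mm above the underside) holding an amber filter, on an 18 mm post and a dark steel foot 40 (x) x 60 (y) x 10 mm. About 0.3 kg, loose. Origin: centre of the underside, z up, x normal to the glass. Pinch from above across the frame's 24 mm (fingers closing along x). Starts square on the orange seat.
- detector: yellow block 44 (x) x 100 (y) x 34 mm high, two black patches on top, 0.3 kg, loose. Origin: centre of the underside. Starts on the black base plate (10 mm above the bench), 47 mm beyond the line of seats along their +x, 13 mm behind the frames: fingers fit only once both optics are gone. Grip from above across its 44 mm (x). 45 mm behind it is the fixed white laser head, 80 mm high.
- seat_blue: blue rectangle 44 (x) x 76 (y) x 3 mm fixed on the black base plate, the blue optic's place (which covers all but a thin rim at the start). Origin: centre of its underside; its top is 3 mm higher, 13 mm above the bench. The two seats are side by side along y, centres 80 mm apart; which is left varies.
- seat_orange: orange rectangle 44 (x) x 76 (y) x 3 mm fixed on the black base plate, the orange optic's place (which covers all but a thin rim at the start). Origin: centre of its underside; its top is 3 mm higher, 13 mm above the bench. The two seats are side by side along y, centres 80 mm apart; which is left varies.
- mat: green mat with two thin white lines, 200 (x) x 120 (y) x 4 mm, fixed on the bench to one side of the laser; side area for both optics, which may stand anywhere on it. Origin: centre of its underside.
- dock: white plate 80 (x) x 140 (y) x 10 mm, fixed on the bench on the other side, with a black outline (50 x 109 mm) drawn at its centre for the detector, long side along y. Origin: centre of the plate's underside, its top 10 mm above the origin.
- bottle: white bottle, 44 mm in diameter, 110 mm high, red cap, standing loose on the bench beyond one of the side areas; leave it alone. Origin: centre of the underside.
- jar: amber jar with black lid, 52 mm in diameter, 60 mm high, standing loose on the bench beyond the other side area; leave it alone. Origin: centre of the underside.
Not all that is in view belongs to the job. Of the things shaped like the detector, the yellow one is meant.

How it is judged:
On the way, in this order (a step that is already met when the one before it is completed fails the run):
1. both optics stand released on the green mat (x of optic_blue in the frame of mat between -0.09 and 0.09 m and y of optic_blue in the frame of mat between -0.05 and 0.05 m and z of optic_blue in the frame of mat between 0 and 0.008 m and angle between each of optic_blue, optic_orange's own z axis and vertical below 0.08 rad and linear speed of each of optic_blue, optic_orange below 0.03 m/s and angular speed of each of optic_blue, optic_orange below 0.3 rad/s and contact force between the fingers and optic_blue below 0.1 N and x of optic_orange in the frame of mat between -0.09 and 0.09 m and y of optic_orange in the frame of mat between -0.05 and 0.05 m and z of optic_orange in the frame of mat between 0 and 0.008 m and contact force between the fingers and optic_orange below 0.1 N), for 0.2 s.
2. the detector lies released on the white plate, within 12 mm of its centre and 0.17 rad of its direction (horizontal distance between detector and dock below 0.012 m and angle between the x axis of detector and the x axis of dock, either way round below 0.17 rad and z of detector in the frame of dock between 0.006 and 0.014 m and angle between detector's own z axis and vertical below 0.08 rad and linear speed of detector below 0.03 m/s and angular speed of detector below 0.3 rad/s and contact force between the fingers and detector below 0.1 N), for 0.2 s.
At the end, for the whole second after the job is handed in: Detector flat on the white plate, blue optic upright on the blue seat, orange optic upright on the orange seat: each within 12 mm of the centre and 0.17 rad of square (either way round), released and at rest (all of step 2 and horizontal distance between optic_blue and seat_blue below 0.012 m and angle between the x axis of optic_blue and the x axis of seat_blue, either way round below 0.17 rad and z of optic_blue in the frame of seat_blue between -0.001 and 0.007 m and angle between each of optic_blue, optic_orange's own z axis and vertical below 0.08 rad and linear speed of each of optic_blue, optic_orange below 0.03 m/s and angular speed of each of optic_blue, optic_orange below 0.3 rad/s and contact force between the fingers and optic_blue below 0.1 N and horizontal distance between optic_orange and seat_orange below 0.012 m and angle between the x axis of optic_orange and the x axis of seat_orange, either way round below 0.17 rad and z of optic_orange in the frame of seat_orange between -0.001 and 0.007 m and contact force between the fingers and optic_orange below 0.1 N); the robot touches nothing.
It fails at once if an optic or the detector is tipped over (more than 0.6 rad) (angle between any of optic_blue, optic_orange, detector's own z axis and vertical above 0.6 rad).
It fails at once if an optic or the detector is dropped (falls free faster than 0.7 m/s, about 25 mm) ((linear speed of optic_blue above 0.7 m/s and contact force between the fingers and optic_blue below 0.1 N) or (linear speed of optic_orange above 0.7 m/s and contact force between the fingers and optic_orange below 0.1 N) or (linear speed of detector above 0.7 m/s and contact force between the fingers and detector below 0.1 N)).
It fails at once if the bottle is pushed more than 30 mm or knocked over (distance of bottle from where it was at the start of the episode above 0.03 m or angle between bottle's own z axis and vertical above 0.5 rad).
It fails at once if the jar is pushed more than 30 mm or knocked over (distance of jar from where it was at the start of the episode above 0.03 m or angle between jar's own z axis and vertical above 0.5 rad).
It also fails if it takes over 122 s, if anything falls off the work surface, if the arm or the gripper's body presses on something with over 40 N, if the wrist force passes 120 N, or if a joint passes its speed limit or range.

## Robot

A 6-joint arm with a two-finger parallel gripper is mounted at the origin on the work surface. World frame = base frame: x ahead of the robot, y to its left, z up, the work surface at z = 0. Lengths are in m, angles in rad, forces in N, time in s.
With the tool pointing down it reaches from about 0.325 to 0.9 m from the base axis. Payload 6.1 kg.
Tool frame: the origin (TCP) lies on the centre line of the jaws, within the pads' length; the fingertips stand 17 mm ahead of it and the grasp point (between the pads) lies 2 mm behind it (tip_reach is the distance from the TCP to the fingertips, in m); y points along the fingers, z is the direction in which the jaws open and shut, and the axes are right-handed (so a half turn about y gives the same grasp; the last joint's range is limited). The gripper opens to 85 mm and grips with 20 to 120 N. Pads are 22 mm wide; open, the fingers measure 114 mm over their backs; the gripper's body (76 mm by 85 mm) begins 54 mm behind the grasp point. The pads swing forward as they close: fully open they stand 13 mm farther back than shut.
Start: joints at [-1.298, 0.22, 1.526, -0, 1.395, -0.126], TCP at [0.243, -0.576, 0.221] pointing down, gripper open.
Joint ranges: [-2.98, 2.98], [-0.91, 2.08], [0.09, 2.57], [-1.24, 4.39], [0.2, 2.65], [-2.68, 2.68]. Speed limits (rad/s): [2.57, 2.57, 3.01, 3.14, 3.14, 3.14].

## Interface

Orientations are given as a unit quaternion [w, x, y, z].
In Python, from plant import observe, camera, calibration, job_done, tip_reach gives the robot as it stands. The module is installed in compiled form; this text tells all that it offers.
- The arm moves only by the tool jog_arm, never from a script. Its argument "increments" is a list of rows, each a list of 7 numbers: the turn, a rotation vector about the tool's x, y, z in rad, then the shift along the tool's x, y, z in m, then the gripper's target within -1 to 1 (shut at 1, half-way at 0, fully open at -1). A call has 1 to 10 rows; each row shifts and turns the commanded pose from where the row before left it, along the tool's axes as they then stand; what a row does not reach is not made up. A row lasts 1/12 s, in which the tool goes at most 41.7 mm and 7.16 degrees, less where a joint would pass 70% of its speed; a pose out of reach is approached as far as the arm can. A call is refused whole if a number of a shift passes 0.0417 or a number of a turn 0.125, either way. A call with a gripper value outside its range is refused whole. The fingers move at their own pace and stop on an object; "squeeze" is the grip in N (left out, the last holds). Time passes only in rows, so rows that do not move let the fingers close. It gives the time, the measured TCP pose, the force and the opening at its end, in the units of the state.
- observe(): the state, without advancing time (a new reading comes with each control period).
- camera(name): name is "side" or "top" or "wrist"; returns the picture (420x560x3 uint8, red, green, blue); there is no depth.
- calibration(name): a dict with "mtx" (3x3 intrinsics, pixels), "R" (3x3) and "t" (3): a world point X has camera coordinates R X + t. Camera axes: x right, y down, z forward; pixel columns grow to the right and rows downward; lengths in m; the calibration is good to about 2 mm. A picture is of the moment at which its call begins: read the wrist's pose just before it. calibration takes no time and is no camera call; for the wrist camera it gives the pose at the moment of the call.
- job_done(): hands the job in, once; it reports no verdict.
The state is a dict: "time_s": time; "q": joint angles; "qvel": joint speeds; "joint_efforts": joint torques, N m; "tool_pos": TCP position; "tcp_rot": TCP orientation; "force": force on the tool from outside, world axes, zero at the start; "ft_torque": the same for the moment, N m; "gripper_width": finger opening in m.
Only numpy, scipy, OpenCV 4.12 (cv2) and the standard library are available. Lean on these libraries where they do the work, as an engineer would, in place of code of your own. Each camera call takes 0.05 s, during which the arm holds its last target.

## Working session

There is one attempt and no reset: what is moved stays moved. The work goes in short steps, Python scripts to look and compute and a tool call to move; the robot and the scene stay as the last step left them, time stands still between calls to the robot, and variables do not carry over. Pictures are saved under pics/ and viewed, and the job is handed in when it is done.

Besides the shell and the picture viewer there is one more tool, called after "Call:" as name(argument=value, ...), one argument or row to a line, values as JSON. jog_arm: Moves the arm, as the interface text tells. Its arguments: {"type":"object","properties":{"increments":{"type":"array","items":{"type":"array","items":{"type":"number"}}},"squeeze":{"type":"number"}},"required":["increments"]}

```bash
mkdir -p pics; python3 - <<'E'
from plant import *
import cv2
for n in ["side","top","wrist"]:
    c=calibration(n); im=camera(n); cv2.imwrite(f"pics/{n}0.png",im[:,:,::-1])
    print(n,c)
print(observe(), tip_reach)
E
```

```text
side {'mtx': array([[500.31282675,   0.        , 271.22493142],
       [  0.        , 500.31282675, 207.38120379],
       [  0.        ,   0.        ,   1.        ]]), 'R': array([[ 0.71497995, -0.69909957,  0.00796646],
       [-0.33816553, -0.35577523, -0.87124512],
       [ 0.61192135,  0.62022881, -0.49078354]]), 't': array([-0.36008546,  0.23418706,  0.70565057])}
top {'mtx': array([[428.17274354,   0.        , 284.14921611],
       [  0.        , 428.17274354, 202.2767296 ],
       [  0.        ,   0.        ,   1.        ]]), 'R': array([[-0.00924946, -0.99960578,  0.02650915],
       [-0.9919946 ,  0.0058337 , -0.12614548],
       [ 0.1259411 , -0.02746371, -0.99165749]]), 't': array([-5.68022378e-06,  5.00370846e-01,  9.11310903e-01])}
wrist {'mtx': array([[376.48584222,   0.        , 286.66274645],
       [  0.        , 376.48584222, 206.33727906],
       [  0.        ,   0.        ,   1.        ]]), 'R': array([[ 0.38776968, -0.92175414, -0.00199596],
       [-0.88191039, -0.37163599,  0.29003577],
       [-0.26808344, -0.11070682, -0.95701373]]), 't': array([-0.62429812, -0.03773508,  0.37900107])}
{'time_s': 0.15, 'q': array([-1.29810795e+00,  2.21051742e-01,  1.52733817e+00, -2.78556211e-06,
        1.39472207e+00, -1.26083905e-01]), 'qvel': array([-0.00061297, -0.00283755, -0.00213093,  0.00073487,  0.00032966,
        0.00132126]), 'joint_efforts': array([-2.26093052e-04, -4.97485900e+01, -3.89903998e+01, -4.07619727e-04,
        7.14433307e-03,  2.73516241e-05]), 'tool_pos': array([ 0.24255318, -0.57549024,  0.21985174]), 'tcp_rot': array([ 0.14001481, -0.14009543,  0.69363324, -0.69256194]), 'force': array([-0.23473741, -0.50121979, -0.18367432]), 'ft_torque': array([ 0.02836169, -0.02950786,  0.02212226]), 'gripper_width': 0.08554094379245486} 0.017
```

View pics/top0.png

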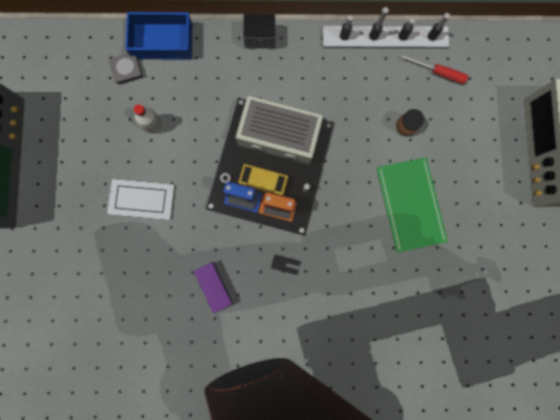

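View pics/side0.png

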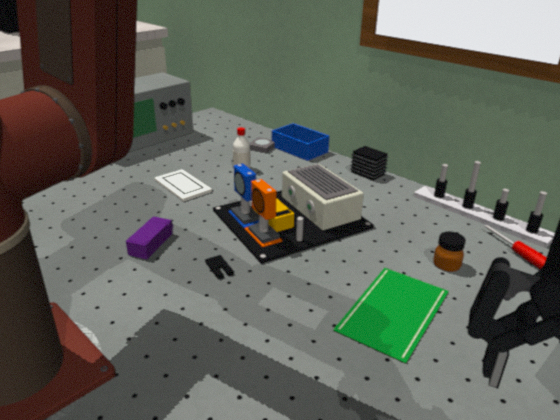

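View pics/wrist0.png

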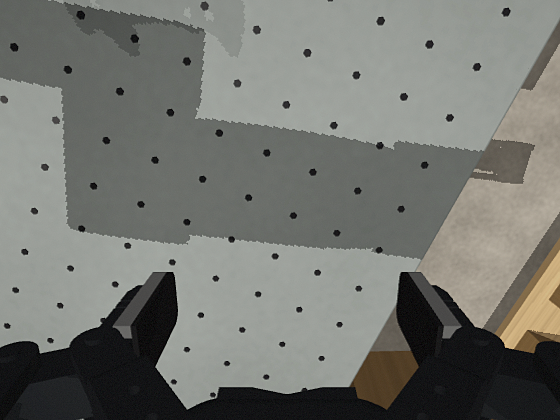

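The top view shows blue optic ~(240,195), orange ~(278,206), detector ~(263,179), white plate ~(141,200), mat ~(411,204), bottle (146,118), jar (410,122). The purple block is a decoy, and there's a thin post at about (306,187).

```bash
cat > h.py <<'E'
import numpy as np, cv2
from plant import *
from scipy.spatial.transform import Rotation as Ro
def ray(c,px,z):
    px=np.atleast_2d(np.asarray(px,float)); K,R,t=c['mtx'],c['R'],c['t']
    d=(R.T@np.linalg.inv(K)@np.c_[px,np.ones(len(px))].T).T
    C=-R.T@t
    s=(z-C[2])/d[:,2]
    return C+d*s[:,None]
def proj(c,X):
    X=np.atleast_2d(X); p=(c['mtx']@(c['R']@X.T+c['t'][:,None])).T
    return p[:,:2]/p[:,2:]
def mask(im,lo,hi):
    h=cv2.cvtColor(im,cv2.COLOR_RGB2HSV); return cv2.inRange(h,np.array(lo),np.array(hi))
def big(m,roi=None):
    if roi is not None:
        k=np.zeros_like(m); x0,y0,x1,y1=roi; k[y0:y1,x0:x1]=m[y0:y1,x0:x1]; m=k
    cs,_=cv2.findContours(m,cv2.RETR_EXTERNAL,cv2.CHAIN_APPROX_NONE)
    return max(cs,key=cv2.contourArea)[:,0,:]
def rect(c,cont,z):
    P=ray(c,cont,z)[:,:2]
    (cx,cy),(w,h),a=cv2.minAreaRect((P*1000).astype(np.float32))
    return np.round([cx,cy,w,h,a],1)
def pose():
    o=observe(); q=o['tcp_rot']; return o['tool_pos'],Ro.from_quat([q[1],q[2],q[3],q[0]]).as_matrix(),o
E
python3 - <<'E'
from h import *
im=cv2.imread('pics/top0.png')[:,:,::-1].copy(); c=calibration('top')
cv2.imwrite('pics/zoom.png',cv2.resize(im[90:245,195:345],None,fx=5,fy=3.8*1,interpolation=cv2.INTER_CUBIC)[:,:,::-1])
print('mat',rect(c,big(mask(im,[45,120,40],[75,255,255])),.004))
m=mask(im,[0,0,185],[180,40,255]); print('dock',rect(c,big(m,(95,170,185,230)),.010))
print('det',rect(c,big(mask(im,[22,120,80],[32,255,255]),(200,150,330,230)),.044))
print('blue',rect(c,big(mask(im,[105,120,60],[125,255,255]),(200,150,330,230)),.123))
print('org',rect(c,big(mask(im,[5,150,80],[18,255,255]),(200,150,330,230)),.123))
m=mask(im,[0,0,0],[180,255,60]); print('base',rect(c,big(m,(200,90,340,240)),.010))
print('bottle cap',ray(c,[139,110],.11), 'jar',ray(c,[412,119],.06),'post',ray(c,[306,187],.05),ray(c,[306,187],.01))
p,R,o=pose(); print(p,R)
E
```

```text
mat [ 498.8 -297.5  195.7  105.9   11.3]
dock [513.1 317.8 131.6  72.3  84.4]
det [551.5  42.5 103.2  45.2  74. ]
blue [513.   88.8  62.2  26.3  75.5]
org [482.3  11.1  67.7  46.2  74.5]
base [590.5  24.1 228.7 270.5  74.6]
bottle cap [[0.68337926 0.29508739 0.11      ]] jar [[ 0.68044702 -0.28711287  0.06      ]] post [[ 0.53120055 -0.0510756   0.05      ]] [[ 0.53772771 -0.05426829  0.01      ]]
[ 0.24255318 -0.57549024  0.21985174] [[-9.21538245e-01 -4.11829166e-04  3.88287384e-01]
 [-3.88287557e-01  1.46245213e-03 -9.21537104e-01]
 [-1.88335857e-04 -9.99998846e-01 -1.50761371e-03]]
```

View pics/zoom.png

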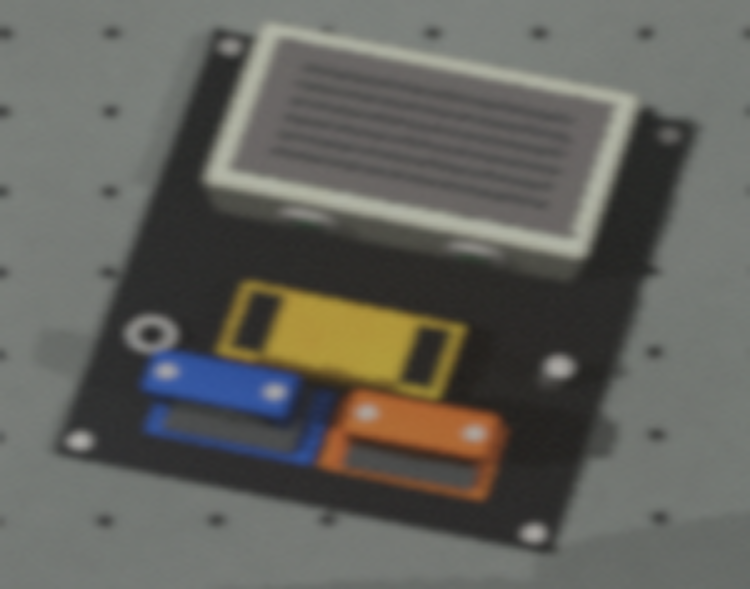

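Call:
jog_arm(
  increments=[
    [0, -0.1, 0, 0, -0.01, 0, -1],
    [0, -0.1, 0, 0, -0.01, 0, -1],
    [0, -0.1, 0, 0, -0.01, 0, -1],
    [0, -0.1, 0, 0, -0.01, 0, -1],
    [0, -0.1, 0, 0, -0.01, 0, -1],
    [0, -0.1, 0, 0, -0.01, 0, -1],
    [0, -0.1, 0, 0, -0.01, 0, -1],
    [0, -0.1, 0, 0, -0.01, 0, -1],
    [0, -0.1, 0, 0, -0.01, 0, -1],
  ],
  squeeze=60,
)

```text
time_s: 0.9
tool_pos: [0.2426, -0.5757, 0.3107]
tcp_rot: [0.429, -0.429, 0.562, -0.562]
force: [0.4, 0.1, 0.5]
gripper_width: 0.0855
```

```bash
cat >> h.py <<'E'
def go(x,y,z,yaw=None,n=None):
    "print the displacement in present tool axes to target (m), and the turn about tool y first"
    p,R,o=pose()
    th=np.arctan2(R[1,2],R[0,2])
    dy=0 if yaw is None else np.radians(yaw)-th
    th2=th+dy
    d=np.array([x,y,z])-p
    zx=np.array([np.cos(th2),np.sin(th2)]); xx=np.array([np.sin(th2),-np.cos(th2)])
    print('pos',p.round(4),'yaw',np.degrees(th).round(2),'turn_y',round(-dy,4),'shift xyz',np.round([d[:2]@xx,-d[2],d[:2]@zx],4),'tilt',R[:,1].round(4),'w',round(o['gripper_width'],4))
E
python3 - <<'E'
from h import *
p,R,o=pose();c=calibration('wrist'); C=-c['R'].T@c['t']
print('cam in tool',R.T@(C-p),'\nview dir in tool',R.T@c['R'].T)
go(.45,.05,.3,-15.4)
E
```

```text
cam in tool [-0.07338095 -0.15269756 -0.0003461 ] 
view dir in tool [[ 5.90388436e-04  9.56940567e-01  2.90283314e-01]
 [-3.06352564e-04 -2.90283178e-01  9.56940742e-01]
 [ 9.99999779e-01 -6.53895786e-04  1.21781365e-04]]
pos [ 0.2426 -0.5757  0.3107] yaw -15.3 turn_y 0.0017 shift xyz [-0.6583  0.0107  0.0337] tilt [-2.e-04  8.e-04 -1.e+00] w 0.0855
```

Call:
jog_arm(
  increments=[
    [0, 0, 0, -0.02, 0, 0.0025, -1],
    [0, 0, 0, -0.04, 0, 0.005, -1],
    [0, 0, 0, -0.04, 0, 0.005, -1],
    [0, 0, 0, -0.04, 0, 0.005, -1],
    [0, 0, 0, -0.04, 0, 0.005, -1],
    [0, 0, 0, -0.04, 0, 0.005, -1],
    [0, 0, 0, -0.04, 0, 0.005, -1],
    [0, 0, 0, -0.04, 0, 0.005, -1],
    [0, 0, 0, -0.04, 0, 0.005, -1],
    [0, 0, 0, -0.04, 0, 0.005, -1],
  ],
)

```text
time_s: 1.73
tool_pos: [0.3907, -0.2208, 0.3106]
tcp_rot: [-0.427, 0.427, -0.563, 0.563]
force: [1.1, -0.7, -0.5]
gripper_width: 0.0855
```

Call:
jog_arm(
  increments=[
    [0, 0, 0, -0.04, 0, 0.005, -1],
    [0, 0, 0, -0.04, 0, 0.005, -1],
    [0, 0, 0, -0.04, 0, 0.005, -1],
    [0, 0, 0, -0.04, 0, 0.005, -1],
    [0, 0, 0, -0.04, 0, 0.005, -1],
    [0, 0, 0, -0.04, 0, 0.005, -1],
    [0, 0, 0, -0.04, 0, 0.005, -1],
    [0, 0, 0, -0.04, 0, 0, -1],
    [0, 0, 0, -0.02, 0, 0, -1],
    [0, 0, 0, 0, 0, 0, -1],
  ],
)

```text
time_s: 2.57
tool_pos: [0.5157, 0.0994, 0.31]
tcp_rot: [0.429, -0.429, 0.563, -0.562]
force: [0.2, 0.0, -0.1]
gripper_width: 0.0855
```

```bash
python3 - <<'E'
from h import *
p,R,o=pose();c=calibration('wrist'); im=camera('wrist'); cv2.imwrite('pics/w1.png',im[:,:,::-1]); 
import pickle; pickle.dump((im,c),open('w1.pkl','wb'))
go(.513,.084,.31,-15.4)
E
```

```text
pos [0.5154 0.0973 0.31  ] yaw -15.37 turn_y 0.0006 shift xyz [0.0135 0.     0.0012] tilt [-0.0013  0.     -1.    ] w 0.0855
```

View pics/w1.png

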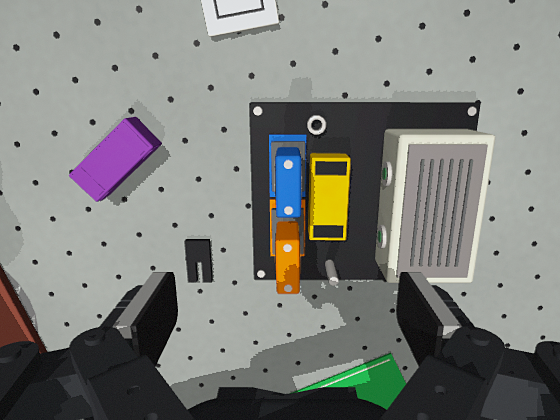

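```bash
python3 - <<'E'
from h import *
import pickle
im,c=pickle.load(open('w1.pkl','rb'))
m=mask(im,[0,0,150],[180,70,255])
for nm,roi in [('b1',(278,155,298,175)),('b2',(278,200,298,220)),('o1',(278,238,297,257)),('o2',(278,279,297,296))]:
    ct=big(m,roi); u=ct.mean(0); print(nm,u,cv2.contourArea(ct),ray(c,u,.1235).round(4))
det=big(mask(im,[22,120,140],[32,255,255]),(300,140,360,250)); print('det',rect(c,det,.044))
b=big(mask(im,[105,120,40],[125,255,255]),(260,120,312,230));
for y in range(130,222,6):
  print(y,[(int(im[y,x,0]),int(im[y,x,1]),int(im[y,x,2])) for x in (270,276,282,296)])
# corners screws of base plate
for nm,roi in [('s1',(250,104,266,119)),('s2',(464,104,480,120)),('s3',(253,266,270,282))]:
    ct=big(m,roi); u=ct.mean(0); print(nm,u,ray(c,u,.010).round(4))
cv2.imwrite('pics/z2.png',cv2.resize(im[120:300,240:360],None,fx=4,fy=3.3,interpolation=cv2.INTER_CUBIC)[:,:,::-1])
E
```

```text
b1 [287.875      164.04166667] 52.0 [[0.5192 0.1098 0.1235]]
b2 [288.17391304 210.        ] 43.5 [[0.5079 0.0674 0.1235]]
o1 [287.04545455 247.63636364] 40.0 [[0.4967 0.0307 0.1235]]
o2 [287.44444444 288.        ] 31.0 [[ 0.4855 -0.0118  0.1235]]
det [550.7  45.5 102.8  43.6  74.2]
130 [(57, 55, 57), (53, 51, 53), (56, 55, 58), (46, 47, 47)]
136 [(41, 130, 226), (41, 126, 218), (39, 128, 218), (33, 111, 199)]
142 [(30, 128, 230), (106, 104, 97), (107, 106, 96), (107, 106, 100)]
148 [(23, 128, 234), (120, 119, 114), (15, 61, 131), (15, 63, 131)]
154 [(28, 130, 233), (35, 66, 129), (11, 62, 128), (20, 64, 128)]
160 [(31, 129, 232), (26, 108, 200), (43, 126, 215), (38, 123, 214)]
166 [(29, 128, 232), (26, 105, 199), (33, 122, 216), (33, 121, 213)]
172 [(34, 127, 230), (22, 109, 206), (38, 124, 214), (38, 123, 213)]
178 [(30, 127, 230), (28, 105, 204), (41, 124, 215), (38, 124, 214)]
184 [(35, 130, 230), (15, 101, 199), (41, 124, 214), (36, 122, 213)]
190 [(38, 128, 226), (18, 101, 199), (38, 126, 214), (40, 122, 213)]
196 [(39, 126, 232), (31, 103, 191), (37, 124, 215), (36, 122, 213)]
202 [(242, 152, 0), (64, 97, 203), (39, 124, 213), (37, 123, 212)]
208 [(250, 156, 0), (8, 88, 186), (40, 124, 214), (36, 122, 211)]
214 [(255, 156, 0), (53, 94, 168), (41, 125, 215), (36, 121, 214)]
220 [(255, 158, 0), (113, 115, 116), (114, 116, 118), (57, 55, 58)]
s1 [257.2173913  110.69565217] [[0.496  0.1598 0.01  ]]
s2 [471.5        110.72727273] [[0.7371 0.0936 0.01  ]]
s3 [260.5 273.6] [[ 0.4401 -0.0426  0.01  ]]
```

View pics/z2.png

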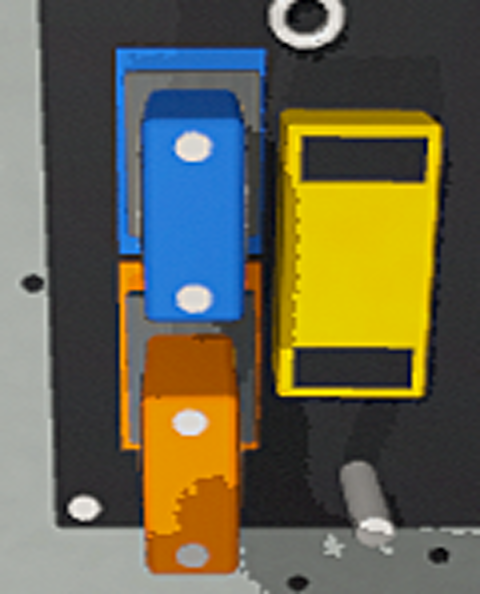

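Call:
jog_arm(
  increments=[
    [0, 0, 0, 0.03, 0, 0, -1],
    [0, 0, 0, 0.03, 0, 0, -1],
    [0, 0, 0, 0.031, 0, 0, -1],
    [0, 0, 0, 0, 0.03, 0, -1],
    [0, 0, 0, 0, 0.04, 0, -1],
    [0, 0, 0, 0, 0.04, 0, -1],
    [0, 0, 0, 0, 0.04, 0, -1],
    [0, 0, 0, 0, 0.03, 0, -1],
    [0, 0, 0, 0, 0.02, 0, -1],
    [0, 0, 0, 0, 0, 0, -1],
  ],
)

```text
time_s: 3.45
tool_pos: [0.4865, 0.0069, 0.1055]
tcp_rot: [0.425, -0.43, 0.566, -0.561]
force: [-1.3, -0.2, -1.3]
gripper_width: 0.0856
```

```bash
python3 - <<'E'
from h import *
im=camera('wrist'); cv2.imwrite('pics/w2.png',im[:,:,::-1]); 
go(.491,.0095,.11)
E
```

```text
pos [0.4886 0.0069 0.1085] yaw -15.67 turn_y 0 shift xyz [-0.0031 -0.0015  0.0016] tilt [-5.7e-03  5.0e-04 -1.0e+00] w 0.0857
```

View pics/w2.png

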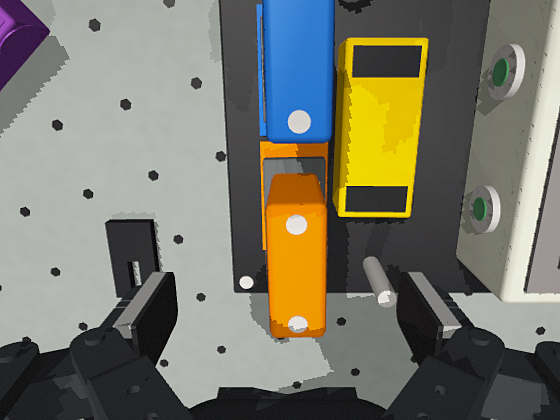

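```bash
python3 - <<'E'
from h import *
import pickle
im,c1=pickle.load(open('w1.pkl','rb')); c2=calibration('wrist')
for z in (.03,.04,.05,.06,.07,.08): print(z, ray(c1,[333.5,282],z)[0,:2].round(4), ray(c2,[386,297],z)[0,:2].round(4))
p,R,o=pose()
print('orange centre at top z', proj(c2,[.4911,.0095,.123]), 'tcp',proj(c2,p))
m=mask(cv2.imread('pics/w2.png')[:,:,::-1].copy(),[0,0,190],[180,60,255])
for roi in [(285,212,310,238),(285,312,310,336)]:
    u=big(m,roi).mean(0); print(u,ray(c2,u,.1235).round(4))
E
```

```text
0.03 [ 0.531  -0.0692] [ 0.5371 -0.0714]
0.04 [ 0.531  -0.0637] [ 0.5359 -0.0649]
0.05 [ 0.5311 -0.0581] [ 0.5347 -0.0585]
0.06 [ 0.5312 -0.0526] [ 0.5334 -0.052 ]
0.07 [ 0.5313 -0.0471] [ 0.5322 -0.0456]
0.08 [ 0.5314 -0.0416] [ 0.531  -0.0391]
orange centre at top z [[291.58356807 273.21840365]] tcp [[287.45042638 264.56718824]]
[296.14545455 224.34545455] [[0.4985 0.0294 0.1235]]
[297.25       322.58333333] [[ 0.4873 -0.0131  0.1235]]
```

Call:
jog_arm(
  increments=[
    [0, 0, 0, -0.002, 0, 0.003, -1],
    [0, 0, 0, 0, 0, 0, -0.2],
    [0, 0, 0, 0, 0, 0, 0.2],
    [0, 0, 0, 0, 0, 0, 0.4],
    [0, 0, 0, 0, 0, 0, 0.6],
    [0, 0, 0, 0, 0, 0, 1],
    [0, 0, 0, 0, 0, 0, 1],
    [0, 0, 0, 0, 0, 0, 1],
    [0, 0, 0, 0, 0, 0, 1],
  ],
  squeeze=40,
)

```text
time_s: 4.25
tool_pos: [0.495, 0.0089, 0.1116]
tcp_rot: [-0.428, 0.427, -0.563, 0.563]
force: [-2.0, -0.8, 5.1]
gripper_width: 0.0211
```

```bash
python3 - <<'E'
from h import *
im=camera('wrist'); cv2.imwrite('pics/w3.png',im[:,:,::-1]); 
go(.491,.0095,.11)
E
```

```text
pos [0.495  0.0089 0.1116] yaw -15.57 turn_y 0 shift xyz [ 0.0005  0.0016 -0.004 ] tilt [ 1.e-03 -2.e-04 -1.e+00] w 0.021
```

View pics/w3.png

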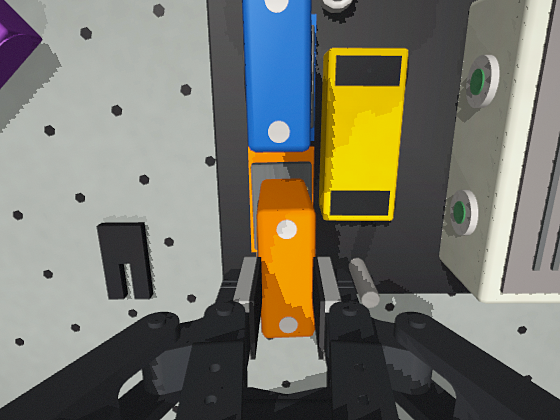

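Call:
jog_arm(
  increments=[
    [0, 0, 0, 0, -0.005, 0, 1],
    [0, 0, 0, 0, -0.015, 0, 1],
    [0, 0, 0, 0, -0.025, 0, 1],
    [0, 0, 0, 0, -0.025, 0, 1],
    [0, 0, 0, 0, -0.02, 0, 1],
    [0, 0, 0, 0, -0.01, 0, 1],
    [0, 0, 0, 0, 0, 0, 1],
    [0, 0, 0, 0, 0, 0, 1],
  ],
)

```text
time_s: 4.97
tool_pos: [0.4943, 0.0089, 0.21]
tcp_rot: [0.427, -0.428, 0.563, -0.563]
force: [-0.6, -0.2, -3.9]
gripper_width: 0.0208
```

```bash
python3 - <<'E'
from h import *
im=camera('wrist'); cv2.imwrite('pics/w4.png',im[:,:,::-1]); im=camera('side'); cv2.imwrite('pics/s4.png',im[:,:,::-1]); 
go(.4498,-.3073,.2116)
print(observe()['force'])
E
```

```text
pos [0.4933 0.009  0.2086] yaw -15.58 turn_y 0 shift xyz [ 0.3164 -0.003   0.0431] tilt [-3.4e-03  4.0e-04 -1.0e+00] w 0.0209
[-0.76312371  0.15580521 -3.59636789]
```

View pics/w4.png

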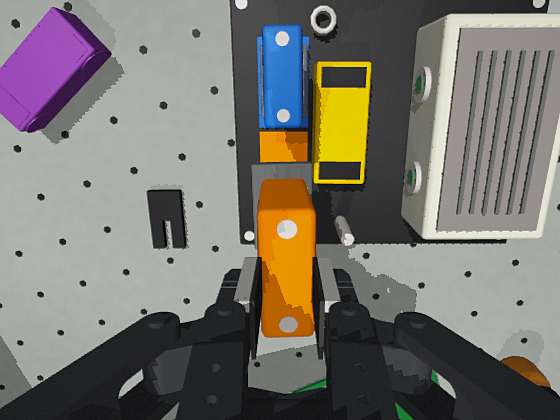

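View pics/s4.png

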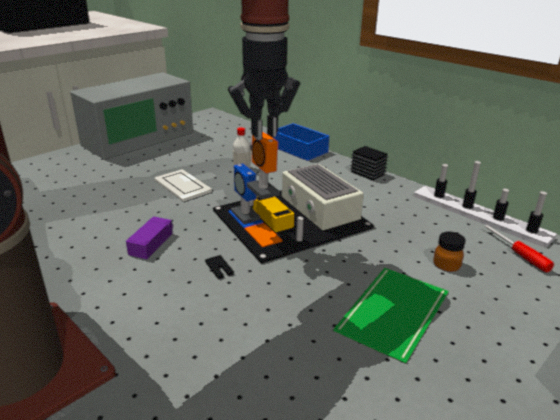

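Call:
jog_arm(
  increments=[
    [0, 0, 0, 0.015, 0, 0.003, 1],
    [0, 0, 0, 0.03, 0, 0.005, 1],
    [0, 0, 0, 0.04, 0, 0.005, 1],
    [0, 0, 0, 0.04, 0, 0.005, 1],
    [0, 0, 0, 0.04, 0, 0.005, 1],
    [0, 0, 0, 0.04, 0, 0.005, 1],
    [0, 0, 0, 0.04, 0, 0.005, 1],
    [0, 0, 0, 0.035, 0, 0.005, 1],
    [0, 0, 0, 0.025, 0, 0.003, 1],
    [0, 0, 0, 0.011, 0, 0.002, 1],
  ],
)

```text
time_s: 5.9
tool_pos: [0.4492, -0.31, 0.2085]
tcp_rot: [0.426, -0.427, 0.565, -0.563]
force: [-0.5, -0.6, -4.0]
gripper_width: 0.0209
```

Call:
jog_arm(
  increments=[
    [0, 0, 0, 0, 0.01, 0, 1],
    [0, 0, 0, 0, 0.025, 0, 1],
    [0, 0, 0, 0, 0.025, 0, 1],
    [0, 0, 0, 0, 0.02, 0, 1],
    [0, 0, 0, 0, 0.012, 0, 1],
    [0, 0, 0, 0, 0, 0, 1],
    [0, 0, 0, 0, 0, 0, 1],
  ],
)

```text
time_s: 6.48
tool_pos: [0.4508, -0.3056, 0.1177]
tcp_rot: [0.428, -0.428, 0.564, -0.562]
force: [0.2, -0.5, -2.2]
gripper_width: 0.0205
```

```bash
python3 - <<'E'
from h import *
im=camera('side'); cv2.imwrite('pics/s5.png',im[:,:,::-1]); 
go(.4498,-.3073,.1026)
print(observe()['force'])
im=camera('wrist'); cv2.imwrite('pics/w5.png',im[:,:,::-1]); 
go(.4498,-.3073,.1026)
print(observe()['force'])
E
```

```text
pos [ 0.4516 -0.3066  0.1191] yaw -15.54 turn_y 0 shift xyz [ 0.0012  0.0165 -0.0016] tilt [ 4.e-04 -1.e-04 -1.e+00] w 0.0206
[ 0.47305928 -0.92022211 -2.6768969 ]
pos [ 0.4521 -0.3073  0.12  ] yaw -15.55 turn_y 0 shift xyz [ 0.0007  0.0174 -0.0022] tilt [ 0.0017 -0.0014 -1.    ] w 0.0208
[ 0.58163521 -1.01526993 -2.76883461]
```

View pics/s5.png

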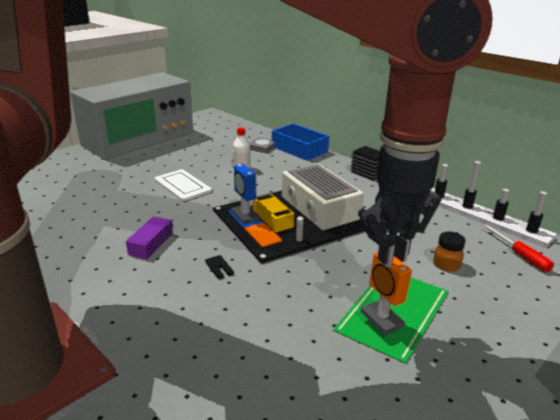

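View pics/w5.png

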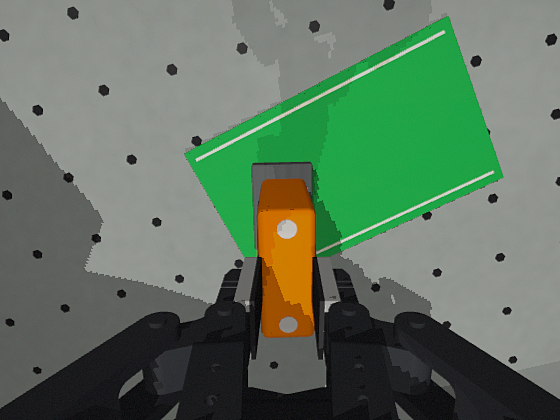

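```bash
python3 - <<'E'
from h import *
c=calibration('wrist')
P=ray(c,[[450,15],[502,178],[186,154],[163+90,258]],.004)[:,:2]; print(P.round(4))
ctr=(P[1]+P[2])/2; print('centre',ctr)
u=(P[0]-P[2]);print(np.linalg.norm(u),np.degrees(np.arctan2(u[1],u[0])), np.linalg.norm(P[0]-P[1]))
u/=np.linalg.norm(u); v=np.array([-u[1],u[0]]); p,R,o=pose(); d=p[:2]-ctr; print('tcp in mat',d@u,d@v)
for s in (50,-50): print(ctr+u*s/1e3)
E
```

```text
[[ 0.5862 -0.219 ]
 [ 0.607  -0.3367]
 [ 0.391  -0.2581]
 [ 0.4133 -0.3486]]
centre [ 0.49899834 -0.29738154]
0.19912318891571204 11.308452911019435 0.11944455809819918
tcp in mat -0.04794116621740088 -0.00048609240589210685
[ 0.54802763 -0.287577  ]
[ 0.44996905 -0.30718608]
```

Call:
jog_arm(
  increments=[
    [0, 0, 0, 0, 0.006, 0, 1],
    [0, 0, 0, 0, 0.005, 0, 1],
    [0, 0, 0, 0, 0.002, 0, 1],
    [0, 0, 0, 0, 0.001, 0, 1],
    [0, 0, 0, 0, 0, 0, 1],
    [0, 0, 0, 0, 0, 0, 1],
  ],
)

```text
time_s: 7.08
tool_pos: [0.4511, -0.3071, 0.1047]
tcp_rot: [0.428, -0.428, 0.563, -0.563]
force: [0.2, -0.9, -2.9]
gripper_width: 0.0208
```

Call:
jog_arm(
  increments=[
    [0, 0, 0, 0, 0.001, 0, 1],
    [0, 0, 0, 0, 0, 0, 1],
    [0, 0, 0, 0, 0, 0, 1],
  ],
)

```text
time_s: 7.33
tool_pos: [0.4511, -0.3071, 0.1038]
tcp_rot: [-0.428, 0.428, -0.563, 0.563]
force: [-0.2, -0.9, -1.9]
gripper_width: 0.021
```

Call:
jog_arm(
  increments=[
    [0, 0, 0, 0, 0.001, 0, 1],
    [0, 0, 0, 0, 0, 0, 1],
    [0, 0, 0, 0, 0, 0, 1],
  ],
)

```text
time_s: 7.58
tool_pos: [0.4512, -0.3071, 0.1028]
tcp_rot: [-0.428, 0.428, -0.563, 0.563]
force: [-0.1, 0.2, -2.1]
gripper_width: 0.0208
```

Call:
jog_arm(
  increments=[
    [0, 0, 0, 0, 0.001, 0, 1],
    [0, 0, 0, 0, 0, 0, 1],
    [0, 0, 0, 0, 0, 0, 1],
  ],
)

```text
time_s: 7.83
tool_pos: [0.4516, -0.3075, 0.1027]
tcp_rot: [-0.428, 0.428, -0.563, 0.564]
force: [-1.2, 1.0, 4.4]
gripper_width: 0.0205
```

Call:
jog_arm(
  increments=[
    [0, 0, 0, 0, 0.001, 0, 1],
    [0, 0, 0, 0, 0, 0, 1],
    [0, 0, 0, 0, 0, 0, 1],
  ],
)

```text
time_s: 8.08
tool_pos: [0.452, -0.3078, 0.1027]
tcp_rot: [-0.428, 0.427, -0.562, 0.564]
force: [-1.7, 2.2, 10.1]
gripper_width: 0.0206
```

Call:
jog_arm(
  increments=[
    [0, 0, 0, 0, -0.0015, 0, 1],
    [0, 0, 0, 0, 0, 0, 0.5],
    [0, 0, 0, 0, 0, 0, 0.2],
    [0, 0, 0, 0, 0, 0, -0.2],
    [0, 0, 0, 0, 0, 0, -0.6],
    [0, 0, 0, 0, 0, 0, -1],
    [0, 0, 0, 0, 0, 0, -1],
    [0, 0, 0, 0, 0, 0, -1],
    [0, 0, 0, 0, 0, 0, -1],
  ],
)

```text
time_s: 8.83
tool_pos: [0.4511, -0.307, 0.1022]
tcp_rot: [0.428, -0.428, 0.563, -0.563]
force: [-0.0, 0.2, -0.0]
gripper_width: 0.0857
```

```bash
python3 - <<'E'
from h import *
im=camera('wrist'); cv2.imwrite('pics/w6.png',im[:,:,::-1]); 
go(.5155,.0883,.2)
E
```

```text
pos [ 0.4511 -0.3071  0.1022] yaw -15.58 turn_y 0 shift xyz [-0.3981 -0.0978 -0.0442] tilt [-0. -0. -1.] w 0.0852
```

View pics/w6.png

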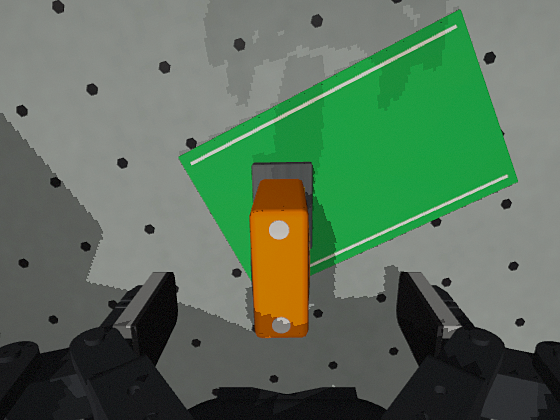

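Call:
jog_arm(
  increments=[
    [0, 0, 0, 0, -0.02, 0, -1],
    [0, 0, 0, 0, -0.04, 0, -1],
    [0, 0, 0, 0, -0.04, 0, -1],
    [0, 0, 0, -0.02, 0, -0.002, -1],
    [0, 0, 0, -0.04, 0, -0.004, -1],
    [0, 0, 0, -0.04, 0, -0.004, -1],
    [0, 0, 0, -0.04, 0, -0.004, -1],
    [0, 0, 0, -0.04, 0, -0.004, -1],
    [0, 0, 0, -0.04, 0, -0.004, -1],
    [0, 0, 0, -0.04, 0, -0.004, -1],
  ],
)

```text
time_s: 9.72
tool_pos: [0.4959, -0.0478, 0.2025]
tcp_rot: [-0.428, 0.427, -0.563, 0.563]
force: [1.3, -0.4, 0.1]
gripper_width: 0.0856
```

Call:
jog_arm(
  increments=[
    [0, 0, 0, -0.04, 0, -0.004, -1],
    [0, 0, 0, -0.04, 0, -0.004, -1],
    [0, 0, 0, -0.035, 0, -0.004, -1],
    [0, 0, 0, -0.022, 0, -0.004, -1],
    [0, 0, 0, 0, 0, 0, -1],
    [0, 0, 0, 0, 0.02, 0, -1],
    [0, 0, 0, 0, 0.03, 0, -1],
    [0, 0, 0, 0, 0.02, 0, -1],
    [0, 0, 0, 0, 0, 0, -1],
  ],
)

```text
time_s: 10.47
tool_pos: [0.5136, 0.086, 0.1274]
tcp_rot: [0.425, -0.43, 0.565, -0.562]
force: [-1.3, 0.2, -1.0]
gripper_width: 0.0852
```

```bash
python3 - <<'E'
from h import *
im=camera('wrist'); cv2.imwrite('pics/w7.png',im[:,:,::-1]); 
go(.517,.087,.109)
c=calibration('wrist')
m=mask(im,[0,0,170],[180,60,255])
cs,_=cv2.findContours(m,cv2.RETR_EXTERNAL,cv2.CHAIN_APPROX_NONE)
for k in cs:
    u=k[:,0].mean(0)
    if 15<cv2.contourArea(k)<500 and 250<u[0]<330 and 150<u[1]<350: print(u,ray(c,u,.1235).round(4))
E
```

```text
pos [0.5151 0.0861 0.1298] yaw -15.61 turn_y 0 shift xyz [-0.0014  0.0208  0.0016] tilt [-5.6e-03 -3.0e-04 -1.0e+00] w 0.0855
[286.11111111 298.31111111] [[0.5089 0.0663 0.1235]]
[284.75510204 209.71428571] [[0.5203 0.1091 0.1235]]
```

View pics/w7.png

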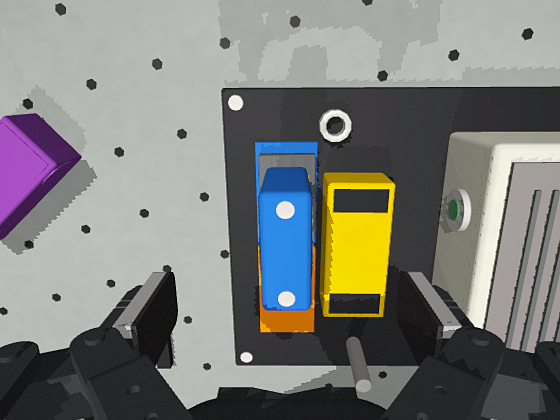

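Blue frame is centred between the fingers (screws at (285,210) and (286,298), midway between tips at 176 and 398). I descend and close.

Call:
jog_arm(
  increments=[
    [0, 0, 0, 0, 0.012, 0, -1],
    [0, 0, 0, 0, 0.009, 0, -1],
    [0, 0, 0, 0, 0, 0, -0.2],
    [0, 0, 0, 0, 0, 0, 0.2],
    [0, 0, 0, 0, 0, 0, 0.4],
    [0, 0, 0, 0, 0, 0, 0.6],
    [0, 0, 0, 0, 0, 0, 1],
    [0, 0, 0, 0, 0, 0, 1],
    [0, 0, 0, 0, 0, 0, 1],
    [0, 0, 0, 0, 0, 0, 1],
  ],
)

```text
time_s: 11.35
tool_pos: [0.5203, 0.0866, 0.1154]
tcp_rot: [-0.429, 0.426, -0.562, 0.565]
force: [-2.8, -0.3, 15.8]
gripper_width: -0.0002
```

Call:
jog_arm(
  increments=[
    [0, 0, 0, 0, 0, 0, 1],
    [0, 0, 0, 0, 0, 0, 1],
  ],
)

```text
time_s: 11.52
tool_pos: [0.5203, 0.0866, 0.1154]
tcp_rot: [-0.43, 0.426, -0.562, 0.565]
force: [-2.9, -1.5, 16.2]
gripper_width: 0.0002
```

```bash
python3 - <<'E'
from h import *
im=camera('wrist'); cv2.imwrite('pics/w8.png',im[:,:,::-1]); 
go(.548,-.2876,.2)
E
```

```text
pos [0.5203 0.0866 0.1154] yaw -15.57 turn_y 0 shift xyz [ 0.353  -0.0846  0.1272] tilt [ 6.8e-03 -2.0e-04 -1.0e+00] w 0.0002
```

View pics/w8.png

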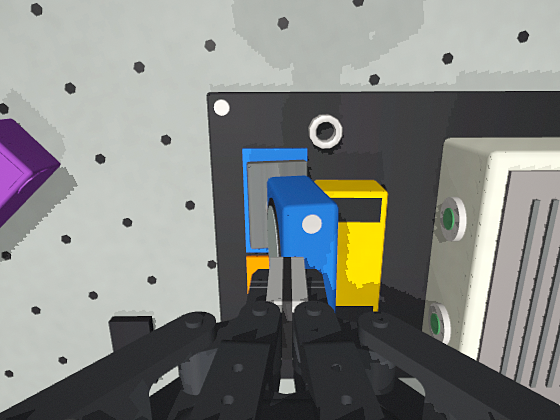

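```bash
python3 - <<'E'
from h import *
im=camera('side'); cv2.imwrite('pics/s8.png',cv2.resize(im[130:290,190:400],None,fx=3.5,fy=3.5,interpolation=cv2.INTER_CUBIC)[:,:,::-1]); 
im=camera('top'); cv2.imwrite('pics/t8.png',cv2.resize(im[130:250,190:350],None,fx=4,fy=4,interpolation=cv2.INTER_CUBIC)[:,:,::-1]); 
print(observe())
E
```

```text
{'time_s': 11.6667, 'q': array([ 1.55538470e-02,  8.52699618e-02,  1.88511632e+00, -3.02065023e-04,
        1.16445902e+00,  2.87473163e-01]), 'qvel': array([ 2.04057586e-04, -3.94408968e-04, -8.76314537e-04,  1.09581211e-04,
        4.56896783e-04, -8.95687155e-05]), 'joint_efforts': array([ 1.00935982e-01, -3.17830932e+01, -2.92771822e+01,  1.90662397e-01,
       -9.00305025e-01,  4.29336491e-03]), 'tool_pos': array([0.52026176, 0.08660663, 0.11536289]), 'tcp_rot': array([-0.42951011,  0.42578226, -0.56163584,  0.56461997]), 'force': array([-1.79164087, -0.1991268 , 15.94827971]), 'ft_torque': array([-0.12349259,  0.4825546 , -0.00349157]), 'gripper_width': -4.254282753181068e-05}
```

View pics/s8.png

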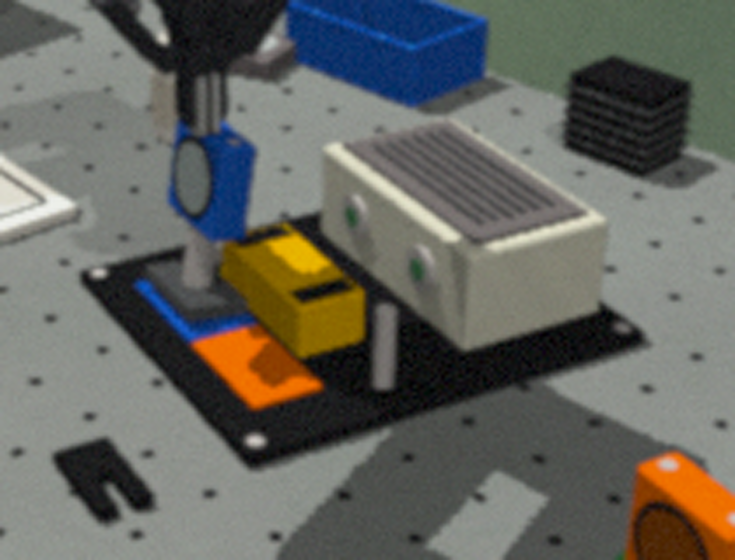

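View pics/t8.png

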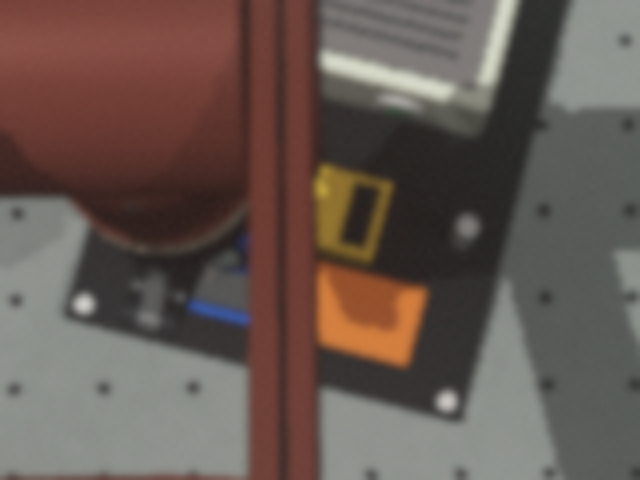

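```bash
python3 - <<'E'
from h import *
c=calibration('wrist'); p,R,o=pose()
im=cv2.imread('pics/w8.png')
for z in (.115,.12,.1235,.128): 
    X=ray(c,[311,224],z)[0]; d=X[:2]-np.array([.5203,.1091]); th=np.radians(-15.5); print(z,X.round(4),'dx',d@[np.cos(th),np.sin(th)],'dy',d@[-np.sin(th),np.cos(th)])
print(proj(c,p+R@[0,.017,0]),p+R@[0,.017,0])
cv2.imwrite('pics/z8.png',cv2.resize(im[140:320,220:400],None,fx=4,fy=3.3,interpolation=cv2.INTER_CUBIC))
E
```

```text
0.115 [0.5352 0.1021 0.115 ] dx 0.01619204551018798 dy -0.002749064504325982
0.12 [0.5353 0.1039 0.12  ] dx 0.01581825065200617 dy -0.0009800447776710545
0.1235 [0.5354 0.1052 0.1235] dx 0.015556594251278843 dy 0.00025826903098736566
0.128 [0.5355 0.1068 0.128 ] dx 0.015220178878915093 dy 0.0018503867849767475
[[287.29969064 249.28569796]] [0.52037653 0.0866037  0.09836327]
```

View pics/z8.png

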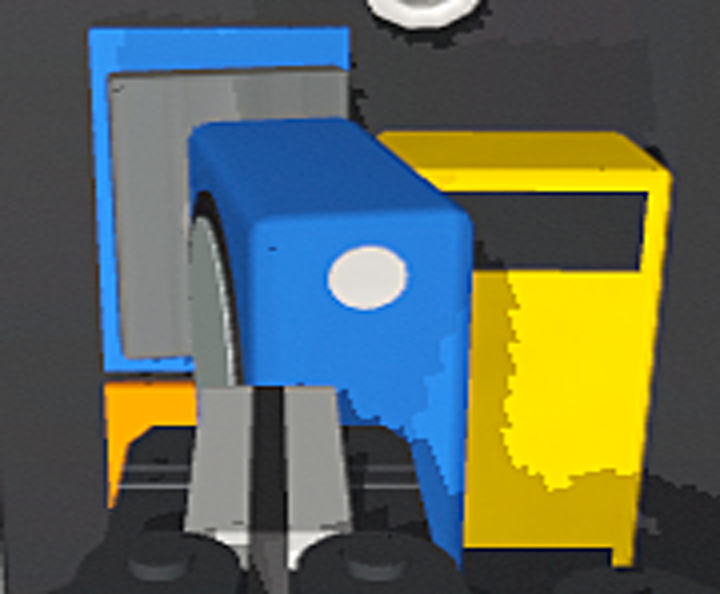

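```bash
python3 - <<'E'
from h import *
c=calibration('wrist'); p,R,o=pose()
for x in (-.011,0,.011):
  for r in (-.02,-.01,0,.01,.017): print(x,r,proj(c,p+R@[x,r,.003]).round(1),proj(c,p+R@[x,r,.043]).round(1))
E
```

```text
-0.011 -0.02 [[295.3 261.3]] [[399.1 261.2]]
-0.011 -0.01 [[294.7 250.8]] [[392.1 250.7]]
-0.011 0 [[294.3 241.6]] [[385.9 241.5]]
-0.011 0.01 [[293.8 233.3]] [[380.5 233.3]]
-0.011 0.017 [[293.6 228.1]] [[377. 228.]]
0 -0.02 [[295.1 286.8]] [[396.6 286.7]]
0 -0.01 [[294.6 275. ]] [[390.  274.9]]
0 0 [[294.1 264.6]] [[384.1 264.5]]
0 0.01 [[293.7 255.2]] [[378.8 255.2]]
0 0.017 [[293.4 249.3]] [[375.4 249.2]]
0.011 -0.02 [[294.9 311.3]] [[394.3 311.2]]
0.011 -0.01 [[294.4 298.2]] [[387.9 298.2]]
0.011 0 [[294.  286.7]] [[382.3 286.6]]
0.011 0.01 [[293.6 276.4]] [[377.2 276.3]]
0.011 0.017 [[293.3 269.8]] [[373.9 269.7]]
```

The fingers closed on the rounded top edge of the blue frame and slipped off. It now leans about 8° toward the detector. In the picture the real fingertips sit roughly 10–15 mm behind the TCP, not 17 mm ahead of it. That also explains the 21 mm width on orange. I'll back off gently and then look.

Call:
jog_arm(
  increments=[
    [0, 0, 0, 0, -0.001, 0, 1],
    [0, 0, 0, 0, -0.001, 0, 1],
    [0, 0, 0, 0, -0.001, 0, 1],
    [0, 0, 0, 0, -0.001, 0, 1],
    [0, 0, 0, 0, 0, 0, 1],
  ],
)

```text
time_s: 12.08
tool_pos: [0.5174, 0.0866, 0.1153]
tcp_rot: [-0.428, 0.428, -0.563, 0.563]
force: [-0.2, 0.2, 0.3]
gripper_width: -0.0002
```

```bash
python3 - <<'E'
from h import *
im=camera('wrist'); cv2.imwrite('pics/w9.png',im[:,:,::-1]); 
go(.517,.087,.109)
E
```

```text
pos [0.5172 0.0866 0.1151] yaw -15.58 turn_y 0 shift xyz [-0.0003  0.0061 -0.0003] tilt [-1.e-04 -0.e+00 -1.e+00] w -0.0002
```

View pics/w9.png

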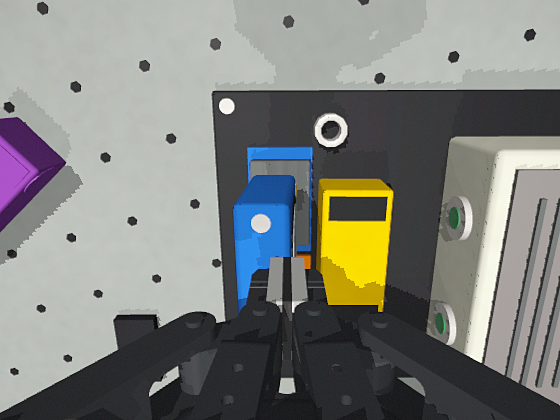

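```bash
python3 - <<'E'
from h import *
im=camera('wrist'); cv2.imwrite('pics/w10.png',im[:,:,::-1]); print(observe()['force'])
im=camera('side'); cv2.imwrite('pics/s10.png',cv2.resize(im[130:290,190:400],None,fx=3.5,fy=3.5,interpolation=cv2.INTER_CUBIC)[:,:,::-1]); 
E
```

```text
[-0.00630967  0.01025404 -0.37407   ]
```

View pics/w10.png

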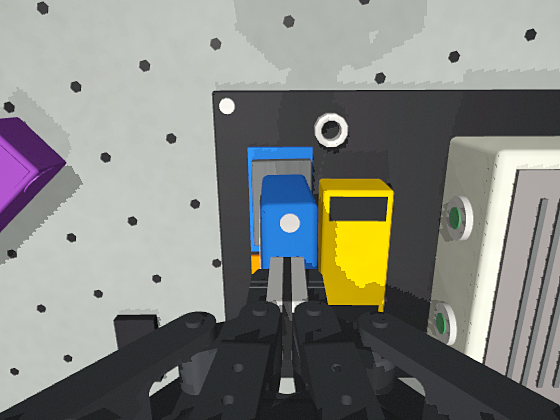

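View pics/s10.png

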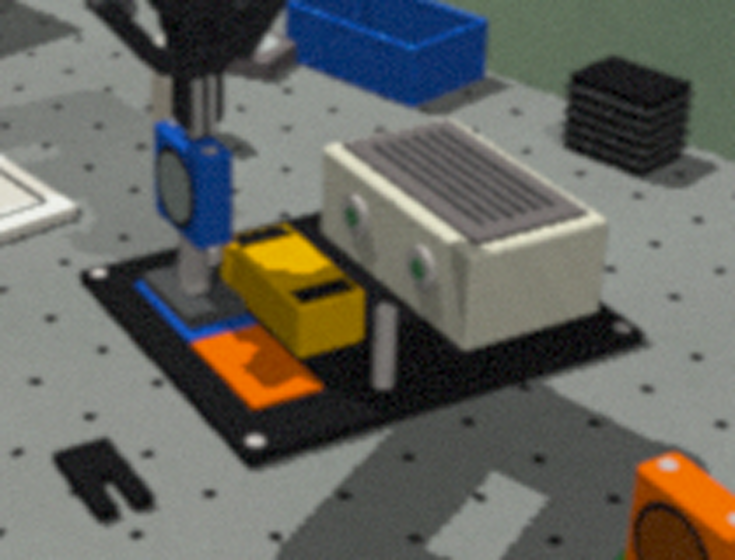

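Call:
jog_arm(
  increments=[
    [0, 0, 0, 0, -0.02, 0, 1],
    [0, 0, 0, 0, -0.02, 0, 1],
    [0, 0, 0, 0, -0.01, 0, -1],
    [0, 0, 0, 0, 0, 0, -1],
    [0, 0, 0, 0, 0, 0, -1],
    [0, 0, 0, 0, 0, 0, -1],
    [0, 0, 0, 0, 0, 0, -1],
    [0, 0, 0, 0, 0, 0, -1],
    [0, 0, 0, 0, 0, 0, -1],
    [0, 0, 0, 0, 0, 0, -1],
  ],
)

```text
time_s: 13.07
tool_pos: [0.517, 0.0866, 0.1646]
tcp_rot: [0.427, -0.428, 0.563, -0.563]
force: [-0.0, -0.0, -0.0]
gripper_width: 0.0851
```

```bash
cat > scr.py <<'E'
from h import *
def screws(im,c,z,roi):
    m=mask(im,[0,0,170],[180,60,255]); x0,y0,x1,y1=roi
    cs,_=cv2.findContours(m,cv2.RETR_EXTERNAL,cv2.CHAIN_APPROX_NONE); L=[]
    for k in cs:
        u=k[:,0].mean(0)
        if 15<cv2.contourArea(k)<500 and x0<u[0]<x1 and y0<u[1]<y1: X=ray(c,u,z)[0]; L.append(X); print(u.round(1),X.round(4))
    return L
E
python3 - <<'E'
from scr import *
c=calibration('wrist')
im=camera('wrist'); cv2.imwrite('pics/w11.png',im[:,:,::-1]); print(observe()['force'])
screws(im,c,.1235,(240,150,340,350))
go(.517,.087,.083)
E
```

```text
[0.64169688 0.56755735 0.2177474 ]
[246.  332.5] [0.4758 0.0313 0.1235]
[280.8 266.3] [0.5078 0.0676 0.1235]
[279.4 191.5] [0.5191 0.1097 0.1235]
pos [0.5171 0.0866 0.1648] yaw -15.59 turn_y 0 shift xyz [-0.0003  0.0818 -0.0002] tilt [-7.e-04  0.e+00 -1.e+00] w 0.0854
```

View pics/w11.png

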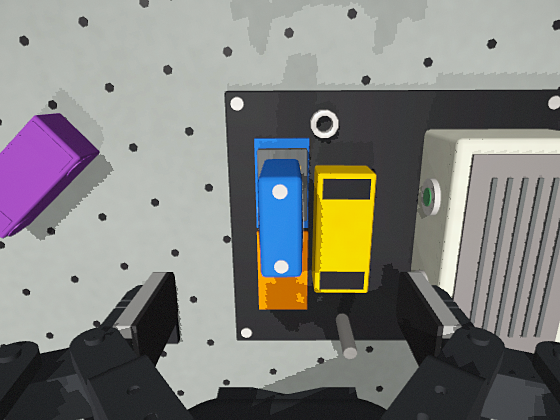

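Call:
jog_arm(
  increments=[
    [0, 0, 0, 0, 0.015, -0.002, -1],
    [0, 0, 0, 0, 0.02, 0, -1],
    [0, 0, 0, 0, 0.02, 0, -1],
    [0, 0, 0, 0, 0.015, 0, -1],
    [0, 0, 0, 0, 0.01, 0, -1],
    [0, 0, 0, 0, 0, 0, -1],
    [0, 0, 0, 0, 0, 0, -1],
    [0, 0, 0, 0, 0, 0, -1],
  ],
)

```text
time_s: 13.78
tool_pos: [0.5162, 0.0872, 0.0863]
tcp_rot: [-0.428, 0.427, -0.563, 0.564]
force: [0.8, -0.8, 0.2]
gripper_width: 0.085
```

```bash
python3 - <<'E'
from scr import *
c=calibration('wrist')
im=camera('wrist'); cv2.imwrite('pics/w12.png',im[:,:,::-1]); print(observe()['force'])
screws(im,c,.1235,(240,100,340,350))
go(.517,.087,.083)
im=camera('side'); cv2.imwrite('pics/s12.png',cv2.resize(im[100:290,190:400],None,fx=3,fy=3,interpolation=cv2.INTER_CUBIC)[:,:,::-1]); 
E
```

```text
[ 0.13721559 -0.4348725  -0.06961021]
[277.8 251.4] [0.5191 0.11   0.1235]
pos [0.5165 0.0872 0.0865] yaw -15.59 turn_y 0 shift xyz [0.     0.0035 0.0006] tilt [ 0.0022  0.     -1.    ] w 0.0856
```

View pics/w12.png

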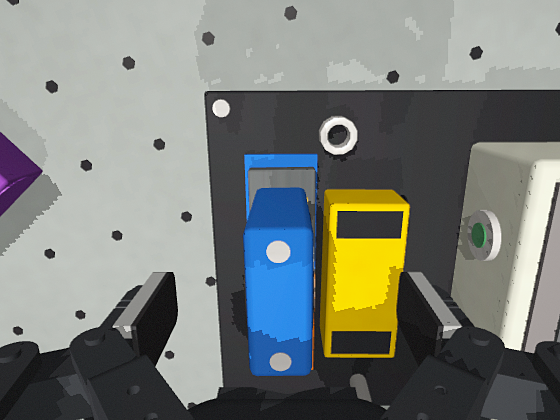

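View pics/s12.png

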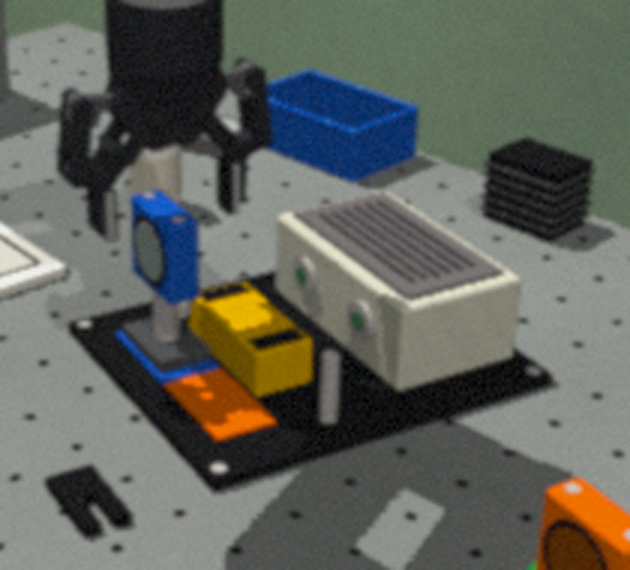

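Call:
jog_arm(
  increments=[
    [0, 0, 0, -0.001, 0.002, -0.003, -1],
    [0, 0, 0, 0, 0, 0, -0.4],
    [0, 0, 0, 0, 0, 0, 0],
    [0, 0, 0, 0, 0, 0, 0.15],
    [0, 0, 0, 0, 0, 0, 0.3],
    [0, 0, 0, 0, 0, 0, 0.4],
    [0, 0, 0, 0, 0, 0, 0.5],
    [0, 0, 0, 0, 0, 0, 0.6],
    [0, 0, 0, 0, 0, 0, 0.8],
    [0, 0, 0, 0, 0, 0, 1],
  ],
)

```text
time_s: 14.72
tool_pos: [0.5131, 0.0889, 0.0834]
tcp_rot: [-0.428, 0.427, -0.563, 0.563]
force: [-0.1, -0.3, -0.6]
gripper_width: 0.0233
```

Call:
jog_arm(
  increments=[
    [0, 0, 0, 0, 0, 0, 1],
    [0, 0, 0, 0, 0, 0, 1],
    [0, 0, 0, 0, 0, 0, 1],
  ],
)

```text
time_s: 14.97
tool_pos: [0.5131, 0.0889, 0.0834]
tcp_rot: [-0.428, 0.427, -0.563, 0.563]
force: [2.4, -0.9, 1.1]
gripper_width: 0.0236
```

```bash
python3 - <<'E'
from scr import *
c=calibration('wrist')
im=camera('wrist'); cv2.imwrite('pics/w13.png',im[:,:,::-1]); print(observe()['force'])
screws(im,c,.1235,(240,100,340,350))
go(.517,.087,.083)
im=camera('side'); cv2.imwrite('pics/s13.png',cv2.resize(im[100:290,190:400],None,fx=3,fy=3,interpolation=cv2.INTER_CUBIC)[:,:,::-1]); 
E
```

```text
[ 1.53553758 -0.77116028 -0.12576233]
[332.7 304.7] [0.5289 0.089  0.1235]
[286.2 257.3] [0.5185 0.1101 0.1235]
pos [0.5131 0.0889 0.0834] yaw -15.59 turn_y 0 shift xyz [0.0008 0.0004 0.0043] tilt [ 7.e-04 -1.e-04 -1.e+00] w 0.0233
```

View pics/w13.png

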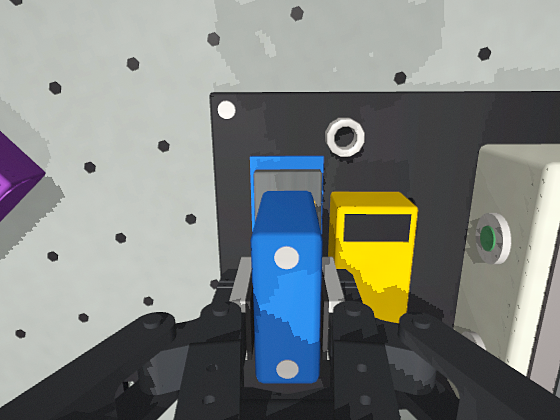

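View pics/s13.png

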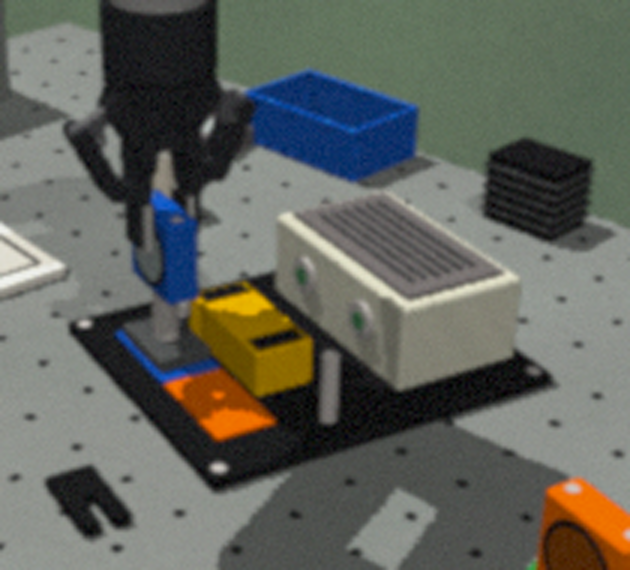

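Call:
jog_arm(
  increments=[
    [0, 0, 0, 0, -0.005, 0, 1],
    [0, 0, 0, 0, -0.015, 0, 1],
    [0, 0, 0, 0, -0.03, 0, 1],
    [0, 0, 0, 0, -0.03, 0, 1],
    [0, 0, 0, 0, -0.02, 0, 1],
    [0, 0, 0, 0, -0.01, 0, 1],
    [0, 0, 0, 0, 0, 0, 1],
  ],
)

```text
time_s: 15.65
tool_pos: [0.5136, 0.0891, 0.1953]
tcp_rot: [-0.429, 0.427, -0.563, 0.564]
force: [0.3, -1.0, -2.8]
gripper_width: 0.0235
```

Call:
jog_arm(
  increments=[
    [0, 0, 0, 0.015, 0, 0.006, 1],
    [0, 0, 0, 0.03, 0, 0.012, 1],
    [0, 0, 0, 0.038, 0, 0.014, 1],
    [0, 0, 0, 0.038, 0, 0.014, 1],
    [0, 0, 0, 0.038, 0, 0.014, 1],
    [0, 0, 0, 0.038, 0, 0.014, 1],
    [0, 0, 0, 0.038, 0, 0.014, 1],
    [0, 0, 0, 0.038, 0, 0.014, 1],
    [0, 0, 0, 0.035, 0, 0.014, 1],
    [0, 0, 0, 0.03, 0, 0.012, 1],
  ],
)

```text
time_s: 16.48
tool_pos: [0.5434, -0.2728, 0.19]
tcp_rot: [0.427, -0.428, 0.565, -0.562]
force: [0.3, 1.2, -3.0]
gripper_width: 0.0237
```

Call:
jog_arm(
  increments=[
    [0, 0, 0, 0.015, 0, 0.006, 1],
    [0, 0, 0, 0, 0, 0, 1],
    [0, 0, 0, 0, 0.01, 0, 1],
    [0, 0, 0, 0, 0.025, 0, 1],
    [0, 0, 0, 0, 0.025, 0, 1],
    [0, 0, 0, 0, 0.02, 0, 1],
    [0, 0, 0, 0, 0.01, 0, 1],
    [0, 0, 0, 0, 0, 0, 1],
    [0, 0, 0, 0, 0, 0, 1],
  ],
)

```text
time_s: 17.23
tool_pos: [0.5466, -0.2855, 0.1023]
tcp_rot: [0.428, -0.428, 0.564, -0.562]
force: [0.1, 0.3, -3.4]
gripper_width: 0.0235
```

```bash
python3 - <<'E'
from scr import *
im=camera('wrist'); cv2.imwrite('pics/w14.png',im[:,:,::-1]); print(observe()['force'])
go(.548,-.2876,.0744)
E
```

```text
[ 0.58993374 -0.42701005 -2.24875297]
pos [ 0.5475 -0.2865  0.1039] yaw -15.53 turn_y 0 shift xyz [0.001  0.0295 0.0007] tilt [ 7.e-04 -2.e-04 -1.e+00] w 0.0232
```

View pics/w14.png

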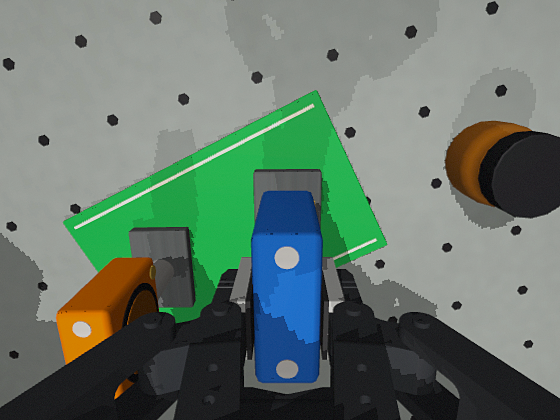

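Call:
jog_arm(
  increments=[
    [0, 0, 0, 0, 0.008, 0, 1],
    [0, 0, 0, 0, 0.01, 0, 1],
    [0, 0, 0, 0, 0.005, 0, 1],
    [0, 0, 0, 0, 0.002, 0, 1],
    [0, 0, 0, 0, 0, 0, 1],
    [0, 0, 0, 0, 0, 0, 1],
    [0, 0, 0, 0, 0, 0, 1],
  ],
)

```text
time_s: 17.87
tool_pos: [0.5472, -0.2873, 0.0785]
tcp_rot: [-0.428, 0.427, -0.563, 0.563]
force: [0.4, -0.1, -3.6]
gripper_width: 0.0231
```

Call:
jog_arm(
  increments=[
    [0, 0, 0, 0, 0.001, 0, 1],
    [0, 0, 0, 0, 0.001, 0, 1],
    [0, 0, 0, 0, 0, 0, 1],
    [0, 0, 0, 0, 0, 0, 1],
  ],
)

```text
time_s: 18.2
tool_pos: [0.547, -0.2871, 0.0762]
tcp_rot: [-0.428, 0.428, -0.563, 0.563]
force: [0.7, 0.1, -3.6]
gripper_width: 0.0236
```

Call:
jog_arm(
  increments=[
    [0, 0, 0, 0, 0.001, 0, 1],
    [0, 0, 0, 0, 0, 0, 1],
    [0, 0, 0, 0, 0, 0, 1],
  ],
)

```text
time_s: 18.45
tool_pos: [0.5469, -0.287, 0.0751]
tcp_rot: [0.428, -0.428, 0.563, -0.563]
force: [-0.3, -1.0, -3.7]
gripper_width: 0.0234
```

Call:
jog_arm(
  increments=[
    [0, 0, 0, 0, 0.001, 0, 1],
    [0, 0, 0, 0, 0, 0, 1],
    [0, 0, 0, 0, 0, 0, 1],
  ],
)

```text
time_s: 18.7
tool_pos: [0.5472, -0.2872, 0.0744]
tcp_rot: [-0.428, 0.428, -0.563, 0.563]
force: [0.3, 1.0, -3.2]
gripper_width: 0.0231
```

Call:
jog_arm(
  increments=[
    [0, 0, 0, 0, 0.001, 0, 1],
    [0, 0, 0, 0, 0, 0, 1],
    [0, 0, 0, 0, 0, 0, 1],
  ],
)

```text
time_s: 18.95
tool_pos: [0.5474, -0.2872, 0.0743]
tcp_rot: [-0.428, 0.427, -0.563, 0.563]
force: [-2.2, 1.0, 5.5]
gripper_width: 0.0234
```

Call:
jog_arm(
  increments=[
    [0, 0, 0, 0, -0.001, 0, 1],
    [0, 0, 0, 0, 0, 0, 0.5],
    [0, 0, 0, 0, 0, 0, 0.3],
    [0, 0, 0, 0, 0, 0, 0],
    [0, 0, 0, 0, 0, 0, -0.4],
    [0, 0, 0, 0, 0, 0, -1],
    [0, 0, 0, 0, 0, 0, -1],
    [0, 0, 0, 0, 0, 0, -1],
  ],
)

```text
time_s: 19.62
tool_pos: [0.547, -0.2871, 0.0742]
tcp_rot: [-0.428, 0.428, -0.563, 0.563]
force: [-0.0, 0.7, -0.4]
gripper_width: 0.0855
```

Call:
jog_arm(
  increments=[
    [0, 0, 0, 0, -0.02, 0, -1],
    [0, 0, 0, 0, -0.04, 0, -1],
    [0, 0, 0, 0, -0.04, 0, -1],
    [0, 0, 0, 0, -0.04, 0, -1],
    [0, 0, 0, 0, -0.04, 0, -1],
    [0, 0, 0, 0, -0.02, 0, -1],
    [0, 0, 0, 0, 0, 0, -1],
    [0, 0, 0, 0, 0, 0, -1],
  ],
)

```text
time_s: 20.28
tool_pos: [0.5478, -0.2876, 0.2764]
tcp_rot: [-0.428, 0.427, -0.562, 0.565]
force: [-0.3, -0.0, -0.1]
gripper_width: 0.0852
```

```bash
python3 - <<'E'
from scr import *
c=calibration('wrist')
im=camera('wrist'); cv2.imwrite('pics/w15.png',im[:,:,::-1]); print(observe()['force'])
screws(im,c,.1145,(100,150,340,400))
go(.5475,.0365,.3)
im=camera('side'); cv2.imwrite('pics/s15.png',im[:,:,::-1])
E
```

```text
[-0.23020353 -0.00484297 -0.41266725]
[186.5 254. ] [ 0.4425 -0.3281  0.1145]
[257.5 220.5] [ 0.5138 -0.3148  0.1145]
[181.8 207.8] [ 0.4536 -0.2857  0.1145]
[285.6 205.7] [ 0.5414 -0.3083  0.1145]
[327.2 186.8] [ 0.5805 -0.3017  0.1145]
[285.6 155.8] [ 0.5532 -0.2662  0.1145]
pos [ 0.5469 -0.287   0.274 ] yaw -15.59 turn_y 0 shift xyz [-0.3118 -0.026  -0.0864] tilt [ 2.e-04 -1.e-04 -1.e+00] w 0.0852
```

View pics/w15.png

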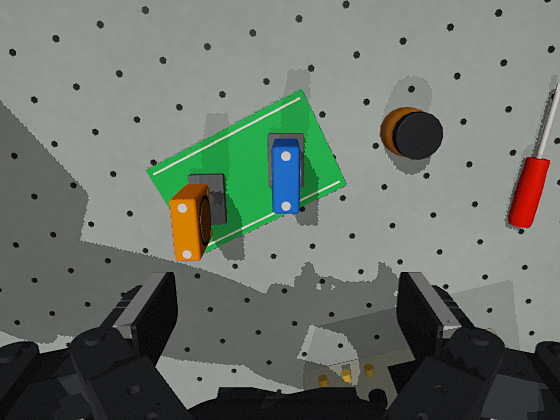

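View pics/s15.png

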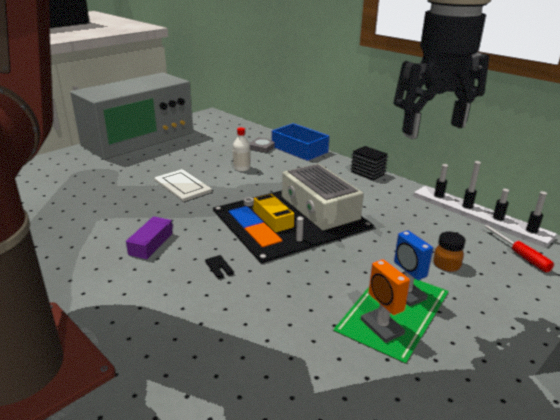

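Call:
jog_arm(
  increments=[
    [0, 0, 0, -0.023, 0, -0.007, -1],
    [0, 0, 0, -0.04, 0, -0.012, -1],
    [0, 0, 0, -0.04, 0, -0.012, -1],
    [0, 0, 0, -0.04, 0, -0.012, -1],
    [0, 0, 0, -0.04, 0, -0.012, -1],
    [0, 0, 0, -0.04, 0, -0.012, -1],
    [0, 0, 0, -0.04, 0, -0.012, -1],
    [0, 0, 0, -0.04, 0, -0.012, -1],
    [0, 0, 0, -0.04, 0, -0.008, -1],
    [0, 0, 0, -0.02, 0, -0.004, -1],
  ],
)

```text
time_s: 21.22
tool_pos: [0.5437, 0.0938, 0.2718]
tcp_rot: [0.428, -0.429, 0.564, -0.561]
force: [0.6, 0.4, 0.3]
gripper_width: 0.0855
```

Call:
jog_arm(
  increments=[
    [0, 0, 0, 0, 0, 0, -1],
    [0, 0, 0, 0, 0, 0, -1],
    [0, 0, 0, 0, 0, 0, -1],
  ],
)

```text
time_s: 21.47
tool_pos: [0.5446, 0.0889, 0.2725]
tcp_rot: [0.427, -0.429, 0.564, -0.563]
force: [-0.3, -0.5, -0.0]
gripper_width: 0.0856
```

```bash
python3 - <<'E'
from scr import *
c=calibration('wrist')
im=camera('wrist'); cv2.imwrite('pics/w16.png',im[:,:,::-1])
R0=(180,60,420,330)
print('blue seat',rect(c,big(mask(im,[105,120,60],[125,255,255]),R0),.013))
print('org seat',rect(c,big(mask(im,[8,150,80],[20,255,255]),R0),.013))
d=big(mask(im,[22,120,140],[32,255,255]),R0); print('det',rect(c,d,.044))
go(.5475,.0365,.1)
E
```

```text
blue seat [512.6  87.8  76.7  44.8  74.4]
org seat [491.7  11.5  76.6  45.1  74.4]
det [551.1  45.3 102.5  43.2  74.3]
pos [0.5448 0.0885 0.2729] yaw -15.64 turn_y 0 shift xyz [0.0493 0.1729 0.0166] tilt [-2.2e-03 -5.0e-04 -1.0e+00] w 0.0852
```

View pics/w16.png

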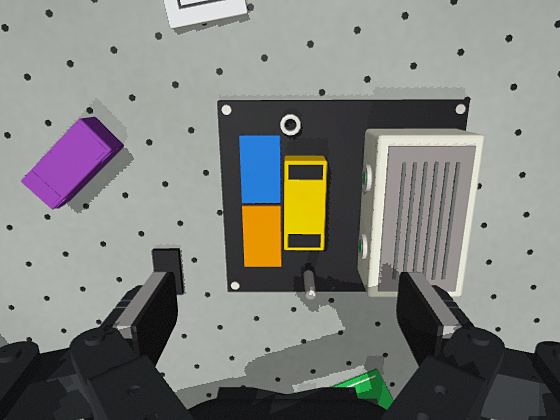

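Call:
jog_arm(
  increments=[
    [0, 0, 0, 0.02, 0, 0.008, -0.55],
    [0, 0, 0, 0.021, 0, 0.009, -0.55],
    [0, 0, 0, 0, 0.02, 0, -0.55],
    [0, 0, 0, 0, 0.04, 0, -0.55],
    [0, 0, 0, 0, 0.04, 0, -0.55],
    [0, 0, 0, 0, 0.04, 0, -0.55],
    [0, 0, 0, 0, 0.03, 0, -0.55],
    [0, 0, 0, 0, 0.02, 0, -0.55],
    [0, 0, 0, 0, 0, 0, -0.55],
    [0, 0, 0, 0, 0, 0, -0.55],
  ],
)

```text
time_s: 22.35
tool_pos: [0.5495, 0.0442, 0.0831]
tcp_rot: [0.426, -0.428, 0.564, -0.563]
force: [0.0, -0.0, 0.9]
gripper_width: 0.0663
```

Call:
jog_arm(
  increments=[
    [0, 0, 0, 0, 0, 0, -0.55],
    [0, 0, 0, 0, 0, 0, -0.55],
  ],
)

```text
time_s: 22.52
tool_pos: [0.5526, 0.0449, 0.0867]
tcp_rot: [-0.428, 0.426, -0.562, 0.564]
force: [0.3, 0.6, 0.1]
gripper_width: 0.0664
```

```bash
python3 - <<'E'
from scr import *
c=calibration('wrist')
im=camera('wrist'); cv2.imwrite('pics/w17.png',im[:,:,::-1])
go(.5505,.0435,.002); print(observe()['force'])
im=camera('side'); cv2.imwrite('pics/s17.png',cv2.resize(im[100:290,190:400],None,fx=3,fy=3,interpolation=cv2.INTER_CUBIC)[:,:,::-1]); 
E
```

```text
pos [0.5525 0.0451 0.0866] yaw -15.61 turn_y 0 shift xyz [ 0.0021  0.0846 -0.0015] tilt [ 4.1e-03 -3.0e-04 -1.0e+00] w 0.0662
[0.62957555 0.26085343 0.78203974]
```

View pics/w17.png

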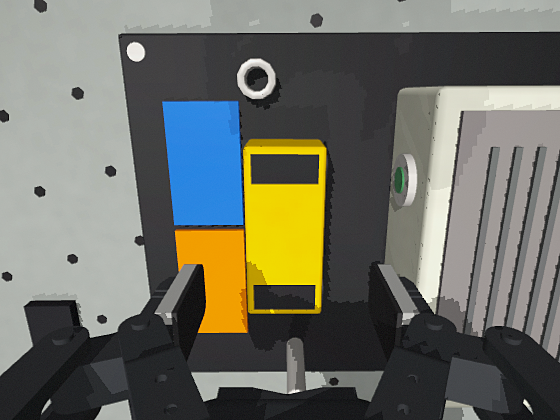

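View pics/s17.png

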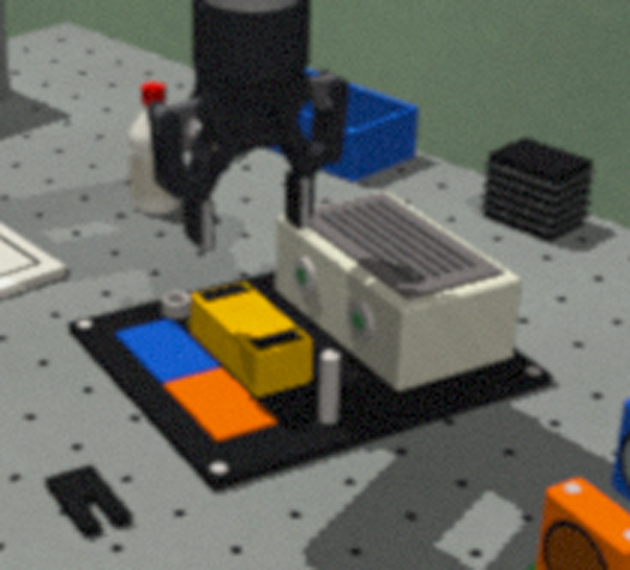

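```bash
python3 - <<'E'
from scr import *
c=calibration('wrist'); p,R,o=pose()
im=cv2.imread('pics/w17.png')[:,:,::-1].copy()
g=big(mask(im,[22,180,225],[32,255,255]),(230,120,340,330)); print(cv2.boundingRect(g))
Y=ray(c,[[246,153],[324,153],[246,313],[322,313]],.044); print(Y.round(4),Y.mean(0))
d=Y[0]-Y[2]; print(np.degrees(np.arctan2(d[1],d[0]))-90, np.linalg.norm(d))
go(*Y.mean(0)[:2],.002)
E
```

```text
(244, 147, 82, 161)
[[ 0.5434  0.0925  0.044 ]
 [ 0.5824  0.0816  0.044 ]
 [ 0.515   0.002   0.044 ]
 [ 0.5583 -0.0103  0.044 ]] [0.54979208 0.04145397 0.044     ]
-17.424510583594 0.09493564565304023
pos [0.5523 0.0452 0.0864] yaw -15.6 turn_y 0 shift xyz [ 0.0043  0.0844 -0.0014] tilt [ 3.7e-03 -2.0e-04 -1.0e+00] w 0.0662
```

Call:
jog_arm(
  increments=[
    [0, 0, 0, 0.004, 0.015, -0.0015, -0.55],
    [0, 0, 0, 0, 0.02, 0, -0.55],
    [0, 0, 0, 0, 0.015, 0, -0.55],
    [0, 0, 0, 0, 0.01, 0, -0.55],
    [0, 0, 0, 0, 0.006, 0, -0.55],
    [0, 0, 0, 0, 0, 0, -0.55],
    [0, 0, 0, 0, 0, 0, -0.55],
    [0, 0, 0, 0, 0, 0, -0.55],
  ],
)

```text
time_s: 23.28
tool_pos: [0.5492, 0.0421, 0.0194]
tcp_rot: [-0.428, 0.427, -0.563, 0.564]
force: [0.8, -0.5, 0.9]
gripper_width: 0.0664
```

Call:
jog_arm(
  increments=[
    [0, 0, 0, 0, 0.004, 0, -0.55],
    [0, 0, 0, 0, 0.004, 0, -0.55],
    [0, 0, 0, 0, 0.003, 0, -0.55],
    [0, 0, 0, 0, 0, 0, -0.55],
    [0, 0, 0, 0, 0, 0, -0.55],
  ],
)

```text
time_s: 23.7
tool_pos: [0.5478, 0.0421, 0.0068]
tcp_rot: [0.427, -0.428, 0.563, -0.563]
force: [0.5, 0.2, 0.4]
gripper_width: 0.0658
```

```bash
python3 - <<'E'
from scr import *
im=camera('wrist'); cv2.imwrite('pics/w18.png',im[:,:,::-1])
go(.5498,.0415,.002); print(observe()['force'])
im=camera('side'); cv2.imwrite('pics/s18.png',cv2.resize(im[100:290,190:400],None,fx=3,fy=3,interpolation=cv2.INTER_CUBIC)[:,:,::-1]); 
E
```

```text
pos [0.548  0.0421 0.0071] yaw -15.58 turn_y 0 shift xyz [0.0001 0.0051 0.0019] tilt [-4.e-04  0.e+00 -1.e+00] w 0.0661
[-0.25457001 -0.3138076  -0.58191289]
```

View pics/w18.png

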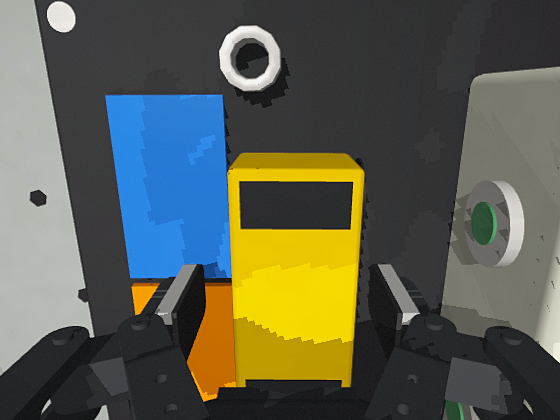

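View pics/s18.png

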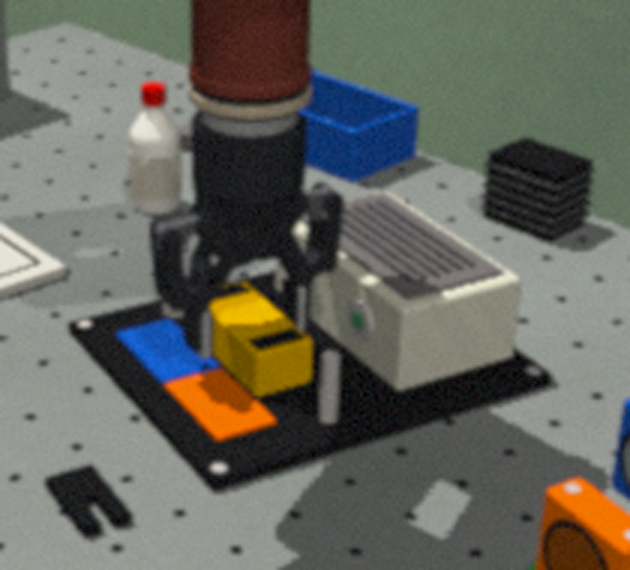

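Call:
jog_arm(
  increments=[
    [0, 0, 0, 0, 0.002, 0.002, -0.55],
    [0, 0, 0, 0, 0, 0, -0.4],
    [0, 0, 0, 0, 0, 0, -0.2],
    [0, 0, 0, 0, 0, 0, -0.1],
    [0, 0, 0, 0, 0, 0, 0],
    [0, 0, 0, 0, 0, 0, 0.2],
    [0, 0, 0, 0, 0, 0, 0.5],
    [0, 0, 0, 0, 0, 0, 1],
    [0, 0, 0, 0, 0, 0, 1],
    [0, 0, 0, 0, 0, 0, 1],
  ],
  squeeze=50,
)

```text
time_s: 24.63
tool_pos: [0.5504, 0.0415, 0.0055]
tcp_rot: [-0.428, 0.427, -0.563, 0.563]
force: [1.2, -0.8, 1.3]
gripper_width: 0.0431
```

```bash
python3 - <<'E'
from scr import *
im=camera('wrist'); cv2.imwrite('pics/w19.png',im[:,:,::-1])
go(.5498,.0415,.002); print(observe()['force'])
E
```

```text
pos [0.5504 0.0415 0.0055] yaw -15.58 turn_y 0 shift xyz [ 0.0002  0.0035 -0.0006] tilt [ 6.e-04 -1.e-04 -1.e+00] w 0.0431
[ 0.38432222 -1.17467964  1.34382603]
```

View pics/w19.png

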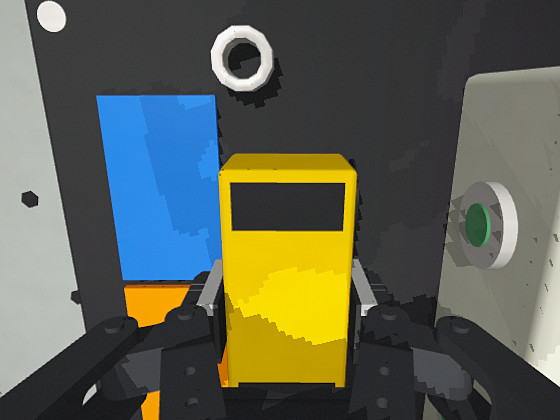

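```bash
python3 - <<'E'
from scr import *
c=calibration('wrist'); p,R,o=pose()
Y=ray(c,[[220,172],[356,172],[226,386],[348,384]],.044); d=(Y-p)@R; print(d.round(4), d.mean(0))
E
```

```text
[[-0.0498 -0.0386 -0.0209]
 [-0.0498 -0.0385  0.0211]
 [ 0.0308 -0.0386 -0.0228]
 [ 0.0299 -0.0385  0.0223]] [-9.72283517e-03 -3.85425516e-02 -7.11114832e-05]
```

Call:
jog_arm(
  increments=[
    [0, 0, 0, 0, -0.004, 0, 1],
    [0, 0, 0, 0, -0.015, 0, 1],
    [0, 0, 0, 0, -0.03, 0, 1],
    [0, 0, 0, 0, -0.035, 0, 1],
    [0, 0, 0, 0, -0.035, 0, 1],
    [0, 0, 0, 0, -0.025, 0, 1],
    [0, 0, 0, 0, -0.01, 0, 1],
    [0, 0, 0, 0, 0, 0, 1],
    [0, 0, 0, 0, 0, 0, 1],
  ],
)

```text
time_s: 25.43
tool_pos: [0.5492, 0.0416, 0.1578]
tcp_rot: [0.427, -0.428, 0.564, -0.563]
force: [0.8, 0.0, -3.8]
gripper_width: 0.043
```

```bash
python3 - <<'E'
from scr import *
im=camera('wrist'); cv2.imwrite('pics/w20.png',im[:,:,::-1])
go(.5131,.3178,.155,-5.6); print(observe()['force'])
E
```

```text
pos [0.5484 0.0416 0.1566] yaw -15.59 turn_y -0.1743 shift xyz [-0.2714  0.0016 -0.0621] tilt [-4.e-03  3.e-04 -1.e+00] w 0.0432
[-1.40700672  0.11173181 -4.11868906]
```

View pics/w20.png

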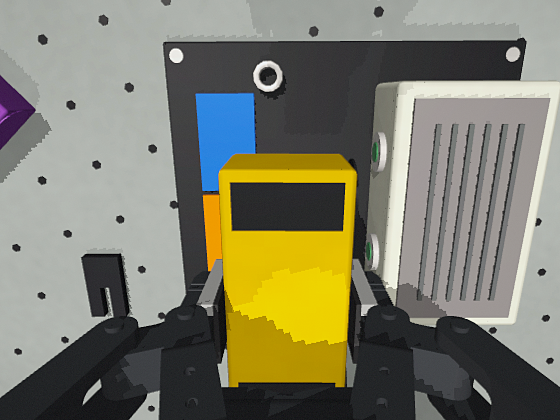

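Call:
jog_arm(
  increments=[
    [0, -0.06, 0, 0, -0.01, 0, 1],
    [0, -0.06, 0, 0, -0.01, 0, 1],
    [0, -0.054, 0, 0, 0, 0, 1],
    [0, 0, 0, -0.015, 0, -0.005, 1],
    [0, 0, 0, -0.033, 0, -0.011, 1],
    [0, 0, 0, -0.033, 0, -0.011, 1],
    [0, 0, 0, -0.033, 0, -0.011, 1],
    [0, 0, 0, -0.025, 0, -0.008, 1],
    [0, 0, 0, -0.015, 0, -0.003, 1],
    [0, 0, 0, 0, 0, 0, 1],
  ],
)

```text
time_s: 26.32
tool_pos: [0.5136, 0.2023, 0.1758]
tcp_rot: [0.474, -0.477, 0.524, -0.522]
force: [0.2, -0.3, -4.7]
gripper_width: 0.0435
```

Call:
jog_arm(
  increments=[
    [0, 0, 0, 0, 0, 0, 1],
    [0, 0, 0, 0, 0, 0, 1],
  ],
)

```text
time_s: 26.48
tool_pos: [0.5153, 0.1988, 0.177]
tcp_rot: [0.474, -0.476, 0.524, -0.523]
force: [0.8, -0.5, -2.9]
gripper_width: 0.0429
```

```bash
python3 - <<'E'
from scr import *
c=calibration('wrist');im=camera('wrist'); cv2.imwrite('pics/w21.png',im[:,:,::-1])
m=mask(im,[0,0,185],[180,25,255]); cv2.imwrite('pics/m21.png',m)
ct=big(m,(100,0,420,260)); print(rect(c,ct,.010), cv2.boundingRect(ct))
go(.5131,.3178,.155,-5.6); print(observe()['force'])
E
```

```text
[511.3 302.5  74.8  46.7  84.3] (239, 0, 62, 103)
pos [0.5157 0.1986 0.1775] yaw -5.65 turn_y -0.0009 shift xyz [-0.1184  0.0225 -0.0142] tilt [-0.0027 -0.0011 -1.    ] w 0.0434
[-1.38235405  0.54471921 -3.48095187]
```

View pics/w21.png

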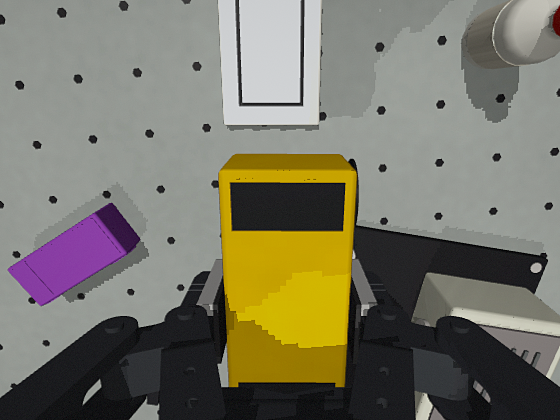

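```bash
python3 - <<'E'
from scr import *
c=calibration('wrist'); p,R,o=pose()
A=ray(c,[[223,126],[320,124],[219,0],[322,0]],.010)[:,:2]; print(A.round(4), np.linalg.norm(A[0]-A[1]))
for a,b in ((0,2),(1,3)):
    d=A[b]-A[a]; print(np.degrees(np.arctan2(d[1],d[0]))-90)
m=(A[0]+A[1])/2; e=A[1]-A[0]; print('edge yaw',np.degrees(np.arctan2(e[1],e[0])))
for y in (-5.,-5.6,-6.2):
    t=np.radians(y); print(y, m+.07*np.array([-np.sin(t),np.cos(t)]))
O=ray(c,[[240,104],[303,103]],.010)[:,:2]; print('outline',O, np.linalg.norm(O[0]-O[1]), O.mean(0)+.0545*np.array([.0976,.9952]))
E
```

```text
[[0.4666 0.2498]
 [0.5473 0.2435]
 [0.4775 0.3435]
 [0.5556 0.3356]] 0.08094508451230173
-6.659562354740004
-5.150290689015392
edge yaw -4.518220502187391
-5.0 [0.51302736 0.31639329]
-5.6 [0.51375726 0.31632558]
-6.2 [0.51448641 0.31625023]
outline [[0.48310221 0.2660243 ]
 [0.53464018 0.26169128]] 0.051719799797167516 [0.5141904  0.31809619]
```

Call:
jog_arm(
  increments=[
    [0, 0, 0, -0.015, 0, -0.002, 1],
    [0, 0, 0, -0.03, 0, -0.004, 1],
    [0, 0, 0, -0.035, 0, -0.004, 1],
    [0, 0, 0, -0.025, 0, -0.002, 1],
    [0, 0, 0, -0.013, 0.01, -0.001, 1],
    [0, 0, 0, 0, 0.025, 0, 1],
    [0, 0, 0, 0, 0.035, 0, 1],
    [0, 0, 0, 0, 0.025, 0, 1],
    [0, 0, 0, 0, 0.015, 0, 1],
    [0, 0, 0, 0, 0, 0, 1],
  ],
)

```text
time_s: 27.37
tool_pos: [0.5114, 0.3151, 0.0631]
tcp_rot: [0.471, -0.478, 0.525, -0.523]
force: [-1.4, -0.8, -5.3]
gripper_width: 0.0431
```

Call:
jog_arm(
  increments=[
    [0, 0, 0, 0, 0, 0, 1],
    [0, 0, 0, 0, 0, 0, 1],
  ],
)

```text
time_s: 27.53
tool_pos: [0.5161, 0.3179, 0.0702]
tcp_rot: [-0.475, 0.474, -0.524, 0.524]
force: [0.7, 1.4, -3.0]
gripper_width: 0.0429
```

```bash
python3 - <<'E'
from scr import *
c=calibration('wrist');im=camera('wrist'); cv2.imwrite('pics/w22.png',im[:,:,::-1])
go(.5137,.317,.0055,-5.6); print(observe()['force'])
im=camera('top'); cv2.imwrite('pics/t22.png',cv2.resize(im[150:250,80:220],None,fx=5,fy=5,interpolation=cv2.INTER_CUBIC)[:,:,::-1])
E
```

```text
pos [0.5166 0.3183 0.071 ] yaw -5.66 turn_y -0.0011 shift xyz [ 0.0015  0.0655 -0.0028] tilt [ 0.0028  0.0011 -1.    ] w 0.0431
[ 0.35557684 -0.17327217 -4.59937418]
```

View pics/w22.png

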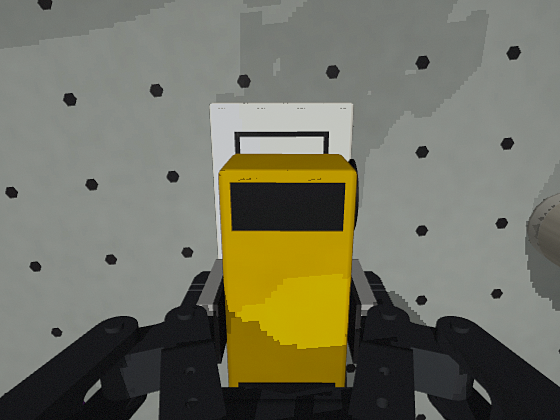

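```bash
python3 - <<'E'
from scr import *
c=calibration('wrist'); p,R,o=pose()
A=ray(c,[[210.5,104],[352.5,103],[235,133],[328,133]],.010)
e=A[1]-A[0]; print('edge yaw',np.degrees(np.arctan2(e[1],e[0])),np.linalg.norm(e))
d=np.array([np.sin(np.radians(5.5)),np.cos(np.radians(5.5)),0])
print('c1',(A[0]+A[1])/2-.07*d,'c2',(A[2]+A[3])/2-.0545*d)
go(*((A[0]+A[1])/2-.07*d)[:2],.0055,-5.5)
go(*((A[2]+A[3])/2-.0545*d)[:2],.0055,-5.5)
E
```

```text
edge yaw -5.297501142370089 0.0779066905386119
c1 [0.51359813 0.31637236 0.01      ] c2 [0.51344085 0.31591882 0.01      ]
pos [0.5167 0.3185 0.0713] yaw -5.65 turn_y -0.0026 shift xyz [ 0.0024  0.0658 -0.0028] tilt [ 0.0032  0.0014 -1.    ] w 0.0434
pos [0.5167 0.3185 0.0713] yaw -5.65 turn_y -0.0026 shift xyz [ 0.0029  0.0658 -0.003 ] tilt [ 0.0032  0.0014 -1.    ] w 0.0434
```

Call:
jog_arm(
  increments=[
    [0, 0, 0, 0.001, 0.01, -0.001, 1],
    [0, 0, 0, 0, 0.018, 0, 1],
    [0, 0, 0, 0, 0.012, 0, 1],
    [0, 0, 0, 0, 0.006, 0, 1],
    [0, 0, 0, 0, 0.003, 0, 1],
    [0, 0, 0, 0, 0, 0, 1],
    [0, 0, 0, 0, 0, 0, 1],
    [0, 0, 0, 0, 0, 0, 1],
    [0, 0, 0, 0, 0, 0, 1],
  ],
)

```text
time_s: 28.38
tool_pos: [0.5146, 0.3177, 0.0211]
tcp_rot: [-0.475, 0.474, -0.524, 0.524]
force: [-0.3, 0.7, -3.3]
gripper_width: 0.0435
```

```bash
python3 - <<'E'
from scr import *
go(.5137,.3165,.0055,-5.5)
E
```

```text
pos [0.5146 0.3177 0.0211] yaw -5.62 turn_y -0.002 shift xyz [ 0.0013  0.0156 -0.0008] tilt [ 1.4e-03  7.0e-04 -1.0e+00] w 0.0435
```

Call:
jog_arm(
  increments=[
    [0, 0, 0, 0.001, 0.006, -0.001, 1],
    [0, 0, 0, 0, 0.004, 0, 1],
    [0, 0, 0, 0, 0.002, 0, 1],
    [0, 0, 0, 0, 0.001, 0, 1],
    [0, 0, 0, 0, 0, 0, 1],
    [0, 0, 0, 0, 0, 0, 1],
  ],
)

```text
time_s: 28.88
tool_pos: [0.5128, 0.3165, 0.0071]
tcp_rot: [0.475, -0.475, 0.524, -0.524]
force: [0.3, 0.4, -3.3]
gripper_width: 0.0431
```

Call:
jog_arm(
  increments=[
    [0, 0, 0, 0, 0.001, 0, 1],
    [0, 0, 0, 0, 0.001, 0, 1],
    [0, 0, 0, 0, 0, 0, 1],
    [0, 0, 0, 0, 0, 0, 1],
  ],
)

```text
time_s: 29.22
tool_pos: [0.5131, 0.3167, 0.0055]
tcp_rot: [-0.475, 0.475, -0.524, 0.524]
force: [0.9, 0.4, -3.1]
gripper_width: 0.0431
```

Call:
jog_arm(
  increments=[
    [0, 0, 0, 0, 0.001, 0, 1],
    [0, 0, 0, 0, 0, 0, 1],
    [0, 0, 0, 0, 0, 0, 1],
  ],
)

```text
time_s: 29.47
tool_pos: [0.5131, 0.3167, 0.0054]
tcp_rot: [-0.475, 0.475, -0.524, 0.524]
force: [-2.8, -2.5, 5.5]
gripper_width: 0.0431
```

Contact at the expected height, so I release.

Call:
jog_arm(
  increments=[
    [0, 0, 0, 0, -0.001, 0, 1],
    [0, 0, 0, 0, 0, 0, 0],
    [0, 0, 0, 0, 0, 0, -0.2],
    [0, 0, 0, 0, 0, 0, -0.4],
    [0, 0, 0, 0, 0, 0, -0.7],
    [0, 0, 0, 0, 0, 0, -0.7],
    [0, 0, 0, 0, 0, 0, -0.7],
  ],
)

```text
time_s: 30.05
tool_pos: [0.513, 0.3166, 0.0053]
tcp_rot: [-0.475, 0.475, -0.524, 0.524]
force: [0.6, 1.1, 0.1]
gripper_width: 0.0725
```

Call:
jog_arm(
  increments=[
    [0, 0, 0, 0, -0.01, 0, -0.7],
    [0, 0, 0, 0, -0.03, 0, -0.7],
    [0, 0, 0, 0, -0.04, 0, -0.7],
    [0, 0, 0, 0, -0.04, 0, -1],
    [0, 0, 0, 0, -0.04, 0, -1],
    [0, 0, 0, -0.02, -0.03, 0, -1],
    [0, 0, 0, -0.02, 0, 0, -1],
    [0, 0, 0, 0, 0, 0, -1],
    [0, 0, 0, 0, 0, 0, -1],
  ],
)

```text
time_s: 30.8
tool_pos: [0.5166, 0.3569, 0.1962]
tcp_rot: [-0.476, 0.475, -0.523, 0.524]
force: [-0.4, -0.2, 0.9]
gripper_width: 0.0855
```

```bash
python3 - <<'E'
from scr import *
c=calibration('wrist');im=camera('wrist'); cv2.imwrite('pics/w23.png',im[:,:,::-1])
go(.5473,-.2873,.2,-15.6)
d=big(mask(im,[22,120,100],[32,255,255])); print('det',rect(c,d,.044))
m=mask(im,[0,0,140],[180,25,255]); m=cv2.bitwise_or(m,mask(im,[22,120,100],[32,255,255])); 
E
```

```text
pos [0.5161 0.356  0.1949] yaw -5.57 turn_y 0.1751 shift xyz [ 0.6112 -0.0051  0.203 ] tilt [-9.e-04 -9.e-04 -1.e+00] w 0.0853
det [512.9 320.8 103.9  43.3  84.1]
```

View pics/w23.png

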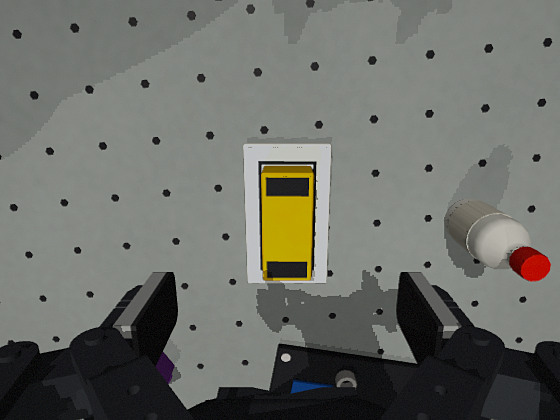

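```bash
python3 - <<'E'
from scr import *
c=calibration('wrist')
A=ray(c,[[245,144],[331,144],[247,283],[327,283]],.010); print(A.mean(0)) 
B=ray(c,[[262,178],[315,178],[263,280],[313,280]],.044); print(B.round(4),B.mean(0))
F=ray(c,[[262,168],[314,167]],.010);print(F.mean(0)-.05*np.array([.096,.995,0]))
E
```

```text
[0.51242825 0.31603489 0.01      ]
[[0.4959 0.3636 0.044 ]
 [0.5394 0.3593 0.044 ]
 [0.4859 0.2707 0.044 ]
 [0.5305 0.2664 0.044 ]] [0.5129358  0.31500087 0.044     ]
[0.51273927 0.31385937 0.01      ]
```

Call:
jog_arm(
  increments=[
    [0, 0.06, 0, 0, 0, 0, -1],
    [0, 0.06, 0, 0, 0, 0, -1],
    [0, 0.055, 0, 0, 0, 0, -1],
    [0, 0, 0, 0.018, 0, 0.006, -1],
    [0, 0, 0, 0.036, 0, 0.012, -1],
    [0, 0, 0, 0.036, 0, 0.012, -1],
    [0, 0, 0, 0.036, 0, 0.012, -1],
    [0, 0, 0, 0.036, 0, 0.012, -1],
    [0, 0, 0, 0.036, 0, 0.012, -1],
    [0, 0, 0, 0.036, 0, 0.012, -1],
  ],
)

```text
time_s: 31.68
tool_pos: [0.5271, 0.1074, 0.1938]
tcp_rot: [0.426, -0.428, 0.564, -0.563]
force: [0.5, -0.5, -0.8]
gripper_width: 0.0852
```

Call:
jog_arm(
  increments=[
    [0, 0, 0, 0.036, 0, 0.012, -1],
    [0, 0, 0, 0.036, 0, 0.012, -1],
    [0, 0, 0, 0.036, 0, 0.012, -1],
    [0, 0, 0, 0.036, 0, 0.012, -1],
    [0, 0, 0, 0.036, 0, 0.012, -1],
    [0, 0, 0, 0.036, 0, 0.012, -1],
    [0, 0, 0, 0.036, 0, 0.012, -1],
    [0, 0, 0, 0.036, 0, 0.012, -1],
    [0, 0, 0, 0.036, 0, 0.012, -1],
    [0, 0, 0, 0.036, 0, 0.012, -1],
  ],
)

```text
time_s: 32.52
tool_pos: [0.5453, -0.271, 0.1937]
tcp_rot: [0.427, -0.427, 0.565, -0.563]
force: [0.5, 0.4, -0.0]
gripper_width: 0.0853
```

Call:
jog_arm(
  increments=[
    [0, 0, 0, 0.017, 0, 0.005, -1],
    [0, 0, 0, 0, 0, 0, -1],
    [0, 0, 0, 0, 0, 0, -1],
    [0, 0, 0, 0, 0, 0, -1],
  ],
)

```text
time_s: 32.85
tool_pos: [0.5466, -0.2857, 0.1942]
tcp_rot: [0.427, -0.427, 0.564, -0.563]
force: [0.3, 0.4, 0.3]
gripper_width: 0.0854
```

```bash
python3 - <<'E'
from scr import *
c=calibration('wrist');im=camera('wrist'); cv2.imwrite('pics/w24.png',im[:,:,::-1])
screws(im,c,.1145,(100,150,340,330))
go(.5473,-.2873,.0744,-15.6)
E
```

```text
[245.6 254. ] [ 0.5115 -0.3074  0.1145]
[153.3 246.6] [ 0.4537 -0.2857  0.1145]
[288.9 244.1] [ 0.5414 -0.3084  0.1145]
[336.5 211.1] [ 0.5772 -0.2945  0.1145]
[288.8 179.4] [ 0.5531 -0.266   0.1145]
pos [ 0.547  -0.2853  0.1945] yaw -15.59 turn_y 0.0001 shift xyz [0.0018 0.1201 0.0008] tilt [-0.0013  0.0014 -1.    ] w 0.0855
```

View pics/w24.png

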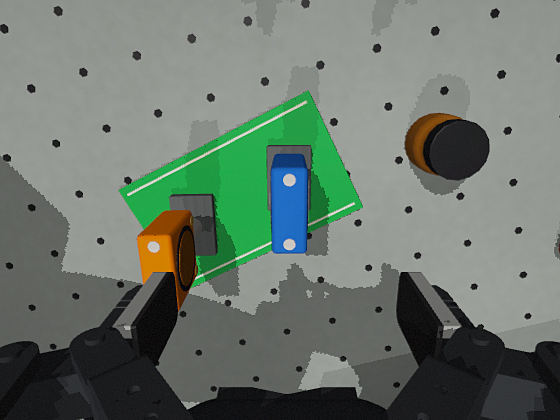

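Call:
jog_arm(
  increments=[
    [0, 0, 0, 0.002, 0.015, 0.001, -1],
    [0, 0, 0, 0, 0.03, 0, -1],
    [0, 0, 0, 0, 0.03, 0, -1],
    [0, 0, 0, 0, 0.025, 0, -1],
    [0, 0, 0, 0, 0.015, 0, -1],
    [0, 0, 0, 0, 0.004, 0, -1],
    [0, 0, 0, 0, 0, 0, -1],
    [0, 0, 0, 0, 0, 0, -1],
    [0, 0, 0, 0, 0, 0, -1],
  ],
)

```text
time_s: 33.65
tool_pos: [0.5492, -0.2892, 0.0783]
tcp_rot: [-0.428, 0.427, -0.562, 0.564]
force: [0.1, -1.1, 0.6]
gripper_width: 0.0853
```

```bash
python3 - <<'E'
from scr import *
c=calibration('wrist');im=camera('wrist'); cv2.imwrite('pics/w25.png',im[:,:,::-1])
go(.5473,-.2873,.0744,-15.6)
E
```

```text
pos [ 0.5492 -0.2894  0.0783] yaw -15.61 turn_y -0.0002 shift xyz [-0.0016  0.0039 -0.0024] tilt [ 0.0027 -0.0019 -1.    ] w 0.0855
```

View pics/w25.png

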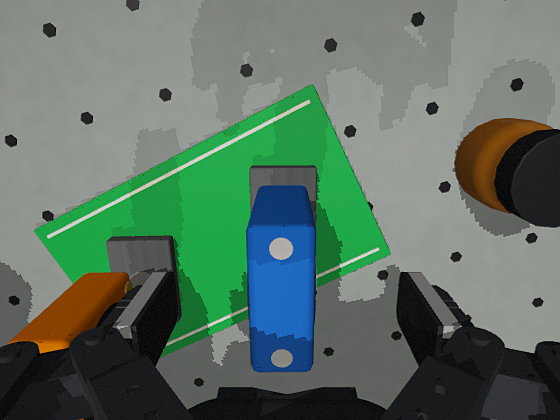

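Call:
jog_arm(
  increments=[
    [0, 0, 0, -0.001, 0.003, -0.0015, -1],
    [0, 0, 0, 0, 0, 0, -0.4],
    [0, 0, 0, 0, 0, 0, 0],
    [0, 0, 0, 0, 0, 0, 0.15],
    [0, 0, 0, 0, 0, 0, 0.3],
    [0, 0, 0, 0, 0, 0, 0.4],
    [0, 0, 0, 0, 0, 0, 0.5],
    [0, 0, 0, 0, 0, 0, 0.6],
    [0, 0, 0, 0, 0, 0, 0.8],
    [0, 0, 0, 0, 0, 0, 1],
  ],
  squeeze=40,
)

```text
time_s: 34.53
tool_pos: [0.5469, -0.2878, 0.0733]
tcp_rot: [-0.427, 0.427, -0.563, 0.564]
force: [2.1, -1.0, 1.2]
gripper_width: 0.0234
```

Call:
jog_arm(
  increments=[
    [0, 0, 0, 0, 0, 0, 1],
    [0, 0, 0, 0, 0, 0, 1],
    [0, 0, 0, 0, 0, 0, 1],
  ],
)

```text
time_s: 34.78
tool_pos: [0.5469, -0.2878, 0.0734]
tcp_rot: [-0.427, 0.427, -0.563, 0.564]
force: [1.9, -1.0, 0.3]
gripper_width: 0.0235
```

```bash
python3 - <<'E'
from scr import *
c=calibration('wrist');p,R,o=pose();im=camera('wrist'); cv2.imwrite('pics/w26.png',im[:,:,::-1])
L=screws(im,c,.1145,(250,150,330,390))
print([((l-p)@R).round(4) for l in L])
im=camera('side'); cv2.imwrite('pics/s26.png',im[:,:,::-1])
go(.5126,.0882,.19,-15.6)
E
```

```text
[286.5 256.6] [ 0.5526 -0.2659  0.1145]
[array([-0.0226, -0.0411, -0.0004])]
pos [ 0.5469 -0.2878  0.0734] yaw -15.64 turn_y -0.0007 shift xyz [-0.3529 -0.1166 -0.1342] tilt [ 5.e-04 -4.e-04 -1.e+00] w 0.023
```

View pics/w26.png

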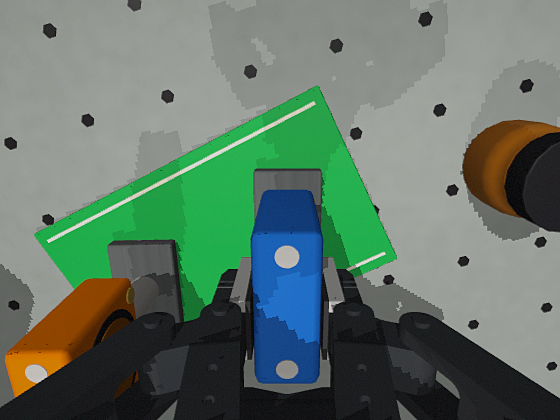

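View pics/s26.png

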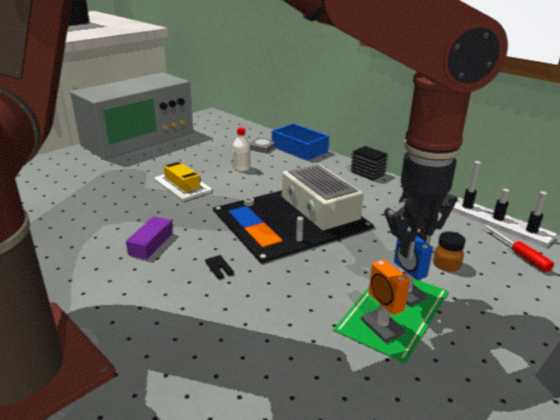

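Call:
jog_arm(
  increments=[
    [0, 0, 0, 0, -0.005, 0, 1],
    [0, 0, 0, 0, -0.015, 0, 1],
    [0, 0, 0, 0, -0.03, 0, 1],
    [0, 0, 0, 0, -0.03, 0, 1],
    [0, 0, 0, 0, -0.025, 0, 1],
    [0, 0, 0, 0, -0.01, 0, 1],
    [0, 0, 0, 0, 0, 0, 1],
  ],
)

```text
time_s: 35.47
tool_pos: [0.5478, -0.2884, 0.1911]
tcp_rot: [-0.428, 0.427, -0.562, 0.565]
force: [0.7, -0.4, -4.0]
gripper_width: 0.0232
```

Call:
jog_arm(
  increments=[
    [0, 0, 0, -0.015, 0, -0.006, 1],
    [0, 0, 0, -0.03, 0, -0.012, 1],
    [0, 0, 0, -0.038, 0, -0.014, 1],
    [0, 0, 0, -0.038, 0, -0.014, 1],
    [0, 0, 0, -0.038, 0, -0.014, 1],
    [0, 0, 0, -0.038, 0, -0.014, 1],
    [0, 0, 0, -0.038, 0, -0.014, 1],
    [0, 0, 0, -0.038, 0, -0.014, 1],
    [0, 0, 0, -0.035, 0, -0.014, 1],
    [0, 0, 0, -0.03, 0, -0.012, 1],
  ],
)

```text
time_s: 36.3
tool_pos: [0.5114, 0.0754, 0.1851]
tcp_rot: [0.426, -0.429, 0.565, -0.562]
force: [0.0, -0.4, -3.4]
gripper_width: 0.0235
```

Call:
jog_arm(
  increments=[
    [0, 0, 0, -0.015, 0, -0.006, 1],
    [0, 0, 0, 0, 0, 0, 1],
    [0, 0, 0, 0, 0.01, 0, 1],
    [0, 0, 0, 0, 0.025, 0, 1],
    [0, 0, 0, 0, 0.025, 0, 1],
    [0, 0, 0, 0, 0.015, 0, 1],
    [0, 0, 0, 0, 0.005, 0, 1],
    [0, 0, 0, 0, 0, 0, 1],
    [0, 0, 0, 0, 0, 0, 1],
    [0, 0, 0, 0, 0, 0, 1],
  ],
)

```text
time_s: 37.13
tool_pos: [0.5138, 0.088, 0.1091]
tcp_rot: [-0.428, 0.427, -0.563, 0.564]
force: [0.5, 1.0, -4.1]
gripper_width: 0.0234
```

```bash
python3 - <<'E'
from scr import *
c=calibration('wrist');p,R,o=pose();im=camera('wrist'); cv2.imwrite('pics/w27.png',im[:,:,::-1])
go(.5128,.0882,.0824,-15.6)
E
```

```text
pos [0.514  0.0881 0.1095] yaw -15.67 turn_y -0.0013 shift xyz [ 0.0002  0.0271 -0.0011] tilt [ 0.0024 -0.     -1.    ] w 0.0232
```

View pics/w27.png

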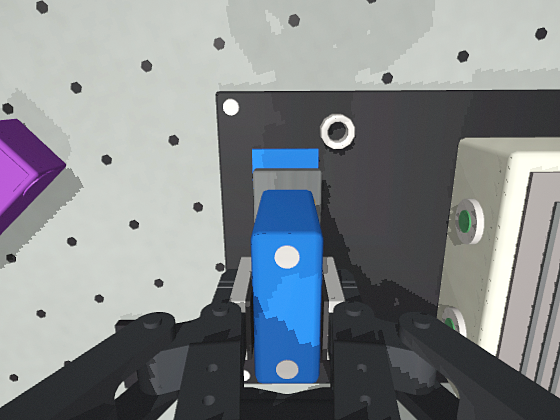

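Call:
jog_arm(
  increments=[
    [0, 0, 0, 0, 0.008, 0, 1],
    [0, 0, 0, 0, 0.008, 0, 1],
    [0, 0, 0, 0, 0.004, 0, 1],
    [0, 0, 0, 0, 0.002, 0, 1],
    [0, 0, 0, 0, 0, 0, 1],
    [0, 0, 0, 0, 0, 0, 1],
    [0, 0, 0, 0, 0, 0, 1],
  ],
)

```text
time_s: 37.77
tool_pos: [0.5131, 0.0885, 0.0864]
tcp_rot: [-0.427, 0.427, -0.563, 0.563]
force: [0.8, 0.8, -3.0]
gripper_width: 0.0236
```

Call:
jog_arm(
  increments=[
    [0, 0, 0, 0, 0.001, 0, 1],
    [0, 0, 0, 0, 0.001, 0, 1],
    [0, 0, 0, 0, 0, 0, 1],
    [0, 0, 0, 0, 0, 0, 1],
  ],
)

```text
time_s: 38.1
tool_pos: [0.5128, 0.0884, 0.0842]
tcp_rot: [-0.427, 0.427, -0.563, 0.563]
force: [0.1, -0.6, -3.4]
gripper_width: 0.023
```

Call:
jog_arm(
  increments=[
    [0, 0, 0, 0, 0.001, 0, 1],
    [0, 0, 0, 0, 0, 0, 1],
    [0, 0, 0, 0, 0, 0, 1],
  ],
)

```text
time_s: 38.35
tool_pos: [0.5128, 0.0884, 0.0831]
tcp_rot: [0.427, -0.427, 0.563, -0.563]
force: [-0.6, 0.4, -3.4]
gripper_width: 0.0237
```

Call:
jog_arm(
  increments=[
    [0, 0, 0, 0, 0.001, 0, 1],
    [0, 0, 0, 0, 0, 0, 1],
    [0, 0, 0, 0, 0, 0, 1],
  ],
)

```text
time_s: 38.6
tool_pos: [0.5131, 0.0884, 0.0824]
tcp_rot: [-0.427, 0.427, -0.563, 0.563]
force: [0.9, 0.1, -2.9]
gripper_width: 0.0231
```

Call:
jog_arm(
  increments=[
    [0, 0, 0, 0, 0.001, 0, 1],
    [0, 0, 0, 0, 0, 0, 1],
    [0, 0, 0, 0, 0, 0, 1],
  ],
)

```text
time_s: 38.85
tool_pos: [0.5133, 0.0885, 0.0823]
tcp_rot: [-0.428, 0.427, -0.563, 0.564]
force: [-2.0, -0.5, 5.7]
gripper_width: 0.0233
```

Call:
jog_arm(
  increments=[
    [0, 0, 0, 0, -0.001, 0, 1],
    [0, 0, 0, 0, 0, 0, 0.5],
    [0, 0, 0, 0, 0, 0, 0.3],
    [0, 0, 0, 0, 0, 0, 0],
    [0, 0, 0, 0, 0, 0, -0.4],
    [0, 0, 0, 0, 0, 0, -1],
    [0, 0, 0, 0, 0, 0, -1],
    [0, 0, 0, 0, 0, 0, -1],
  ],
)

```text
time_s: 39.52
tool_pos: [0.5129, 0.0884, 0.0823]
tcp_rot: [-0.427, 0.427, -0.563, 0.563]
force: [-0.1, 0.5, -0.1]
gripper_width: 0.0856
```

Call:
jog_arm(
  increments=[
    [0, 0, 0, 0, -0.02, 0, -1],
    [0, 0, 0, 0, -0.04, 0, -1],
    [0, 0, 0, 0, -0.04, 0, -1],
    [0, 0, 0, 0, -0.02, 0, -1],
    [0, 0, 0, 0, 0, 0, -1],
    [0, 0, 0, 0, 0, 0, -1],
  ],
)

```text
time_s: 40.02
tool_pos: [0.514, 0.0885, 0.204]
tcp_rot: [-0.428, 0.426, -0.563, 0.564]
force: [-0.8, -0.5, -0.4]
gripper_width: 0.0858
```

```bash
python3 - <<'E'
from scr import *
c=calibration('wrist');p,R,o=pose();im=camera('wrist'); cv2.imwrite('pics/w28.png',im[:,:,::-1])
L=screws(im,c,.1235,(250,150,330,390))
go(.448,-.307,.2,-15.6)
E
```

```text
[252.2 310.7] [0.4705 0.0235 0.1235]
[285.2 241. ] [0.5073 0.0681 0.1235]
[285.  176.5] [0.5191 0.1103 0.1235]
pos [0.5128 0.0884 0.2021] yaw -15.64 turn_y -0.0007 shift xyz [0.3983 0.0021 0.0439] tilt [ 4.e-04 -0.e+00 -1.e+00] w 0.0852
```

View pics/w28.png

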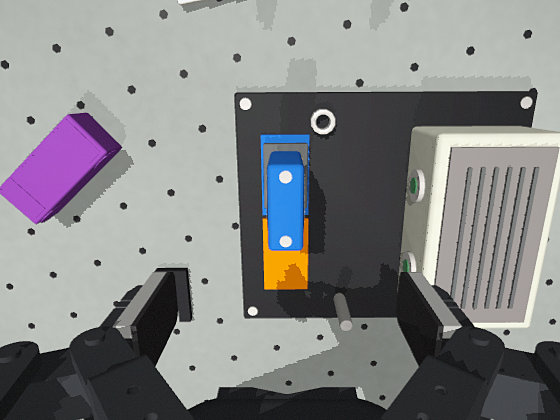

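Blue stands upright on its seat, with its centre at about (0.513, 0.089) against the seat at (0.5126, 0.088). Next is orange.

Call:
jog_arm(
  increments=[
    [0, 0, 0, 0.02, 0, 0.002, -1],
    [0, 0, 0, 0.04, 0, 0.004, -1],
    [0, 0, 0, 0.04, 0, 0.004, -1],
    [0, 0, 0, 0.04, 0, 0.004, -1],
    [0, 0, 0, 0.04, 0, 0.005, -1],
    [0, 0, 0, 0.04, 0, 0.005, -1],
    [0, 0, 0, 0.04, 0, 0.005, -1],
    [0, 0, 0, 0.04, 0, 0.005, -1],
    [0, 0, 0, 0.04, 0, 0.005, -1],
    [0, 0, 0, 0.035, 0, 0.003, -1],
  ],
)

```text
time_s: 40.9
tool_pos: [0.4504, -0.2857, 0.1998]
tcp_rot: [0.427, -0.427, 0.565, -0.562]
force: [0.8, -1.0, 0.2]
gripper_width: 0.0853
```

Call:
jog_arm(
  increments=[
    [0, 0, 0, 0.023, 0, 0.002, -1],
    [0, 0, 0, 0, 0, 0, -1],
    [0, 0, 0, 0, 0.03, 0, -1],
    [0, 0, 0, 0, 0.02, 0, -1],
    [0, 0, 0, 0, 0, 0, -1],
    [0, 0, 0, 0, 0, 0, -1],
    [0, 0, 0, 0, 0, 0, -1],
    [0, 0, 0, 0, 0, 0, -1],
  ],
)

```text
time_s: 41.57
tool_pos: [0.4487, -0.3069, 0.1536]
tcp_rot: [-0.428, 0.427, -0.563, 0.564]
force: [-1.1, -0.3, 0.8]
gripper_width: 0.0851
```

```bash
python3 - <<'E'
from scr import *
c=calibration('wrist');p,R,o=pose();im=camera('wrist'); cv2.imwrite('pics/w29.png',im[:,:,::-1])
L=screws(im,c,.1145,(250,150,330,390))
go(.448,-.307,.074,-15.6)
E
```

```text
[286.1 270. ] [ 0.4422 -0.3281  0.1145]
[284.8 194.6] [ 0.4534 -0.2857  0.1145]
pos [ 0.4488 -0.307   0.1537] yaw -15.61 turn_y -0.0001 shift xyz [ 0.0002  0.0797 -0.0008] tilt [ 0.0018 -0.0016 -1.    ] w 0.0853
```

View pics/w29.png

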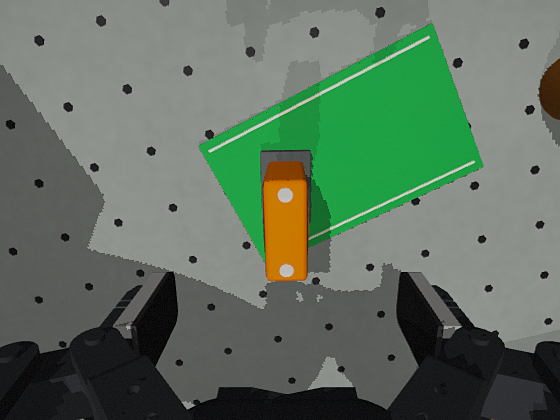

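Orange is centred (screws at (285,195) and (286,270)), so I descend and close.

Call:
jog_arm(
  increments=[
    [0, 0, 0, 0, 0.015, 0, -1],
    [0, 0, 0, 0, 0.025, 0, -1],
    [0, 0, 0, 0, 0.02, 0, -1],
    [0, 0, 0, 0, 0.013, -0.001, -1],
    [0, 0, 0, 0, 0.006, 0, -1],
    [0, 0, 0, 0, 0, 0, -1],
    [0, 0, 0, 0, 0, 0, -1],
    [0, 0, 0, 0, 0, 0, -1],
    [0, 0, 0, 0, 0, 0, -1],
  ],
)

```text
time_s: 42.37
tool_pos: [0.4479, -0.3072, 0.0748]
tcp_rot: [-0.428, 0.427, -0.562, 0.564]
force: [0.1, 0.1, 0.5]
gripper_width: 0.0857
```

```bash
python3 - <<'E'
from scr import *
c=calibration('wrist');p,R,o=pose();im=camera('wrist'); cv2.imwrite('pics/w30.png',im[:,:,::-1])
L=screws(im,c,.1145,(250,150,330,390))
print([((l-p)@R).round(4) for l in L])
go(.448,-.307,.074,-15.6)
E
```

```text
[288.8 262.2] [ 0.4536 -0.2881  0.1145]
[array([-0.02  , -0.0397,  0.0004])]
pos [ 0.4478 -0.3071  0.0746] yaw -15.64 turn_y -0.0007 shift xyz [-0.0002  0.0006  0.0002] tilt [ 0.0018 -0.0016 -1.    ] w 0.0856
```

Call:
jog_arm(
  increments=[
    [0, 0, 0, 0, 0, 0, -0.4],
    [0, 0, 0, 0, 0, 0, 0],
    [0, 0, 0, 0, 0, 0, 0.15],
    [0, 0, 0, 0, 0, 0, 0.3],
    [0, 0, 0, 0, 0, 0, 0.4],
    [0, 0, 0, 0, 0, 0, 0.5],
    [0, 0, 0, 0, 0, 0, 0.6],
    [0, 0, 0, 0, 0, 0, 0.8],
    [0, 0, 0, 0, 0, 0, 1],
    [0, 0, 0, 0, 0, 0, 1],
  ],
  squeeze=40,
)

```text
time_s: 43.25
tool_pos: [0.4472, -0.3066, 0.0733]
tcp_rot: [-0.427, 0.427, -0.563, 0.564]
force: [1.0, -0.6, -0.2]
gripper_width: 0.0235
```

Call:
jog_arm(
  increments=[
    [0, 0, 0, 0, 0, 0, 1],
    [0, 0, 0, 0, 0, 0, 1],
  ],
)

```text
time_s: 43.42
tool_pos: [0.4471, -0.3065, 0.0733]
tcp_rot: [-0.427, 0.427, -0.563, 0.564]
force: [1.7, -1.2, -0.3]
gripper_width: 0.0234
```

```bash
python3 - <<'E'
from scr import *
c=calibration('wrist');p,R,o=pose();im=camera('wrist'); cv2.imwrite('pics/w31.png',im[:,:,::-1])
L=screws(im,c,.1145,(250,150,330,390))
print([((l-p)@R).round(4) for l in L])
go(.4917,.0113,.19,-15.6)
E
```

```text
[285.7 259.3] [ 0.4523 -0.2855  0.1145]
[array([-0.0216, -0.0412, -0.0006])]
pos [ 0.4471 -0.3066  0.0733] yaw -15.64 turn_y -0.0007 shift xyz [-0.3181 -0.1167 -0.0425] tilt [ 4.e-04 -3.e-04 -1.e+00] w 0.0234
```

View pics/w31.png

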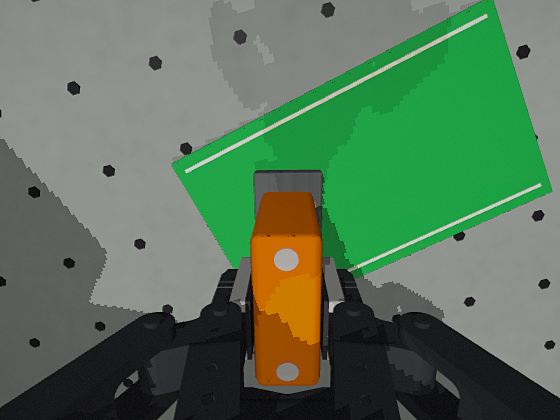

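Call:
jog_arm(
  increments=[
    [0, 0, 0, 0, -0.005, 0, 1],
    [0, 0, 0, 0, -0.015, 0, 1],
    [0, 0, 0, 0, -0.03, 0, 1],
    [0, 0, 0, 0, -0.03, 0, 1],
    [0, 0, 0, 0, -0.025, 0, 1],
    [0, 0, 0, 0, -0.01, 0, 1],
    [0, 0, 0, 0, 0, 0, 1],
  ],
)

```text
time_s: 44.05
tool_pos: [0.448, -0.3074, 0.191]
tcp_rot: [-0.428, 0.427, -0.562, 0.565]
force: [-0.2, -0.6, -2.7]
gripper_width: 0.0235
```

Call:
jog_arm(
  increments=[
    [0, 0, 0, -0.015, 0, -0.002, 1],
    [0, 0, 0, -0.03, 0, -0.004, 1],
    [0, 0, 0, -0.038, 0, -0.005, 1],
    [0, 0, 0, -0.038, 0, -0.005, 1],
    [0, 0, 0, -0.038, 0, -0.005, 1],
    [0, 0, 0, -0.038, 0, -0.005, 1],
    [0, 0, 0, -0.038, 0, -0.005, 1],
    [0, 0, 0, -0.038, 0, -0.005, 1],
    [0, 0, 0, -0.03, 0, -0.004, 1],
    [0, 0, 0, -0.014, 0, -0.002, 1],
  ],
)

```text
time_s: 44.88
tool_pos: [0.4897, 0.0147, 0.1852]
tcp_rot: [0.427, -0.429, 0.565, -0.561]
force: [0.5, -0.6, -2.8]
gripper_width: 0.0234
```

Call:
jog_arm(
  increments=[
    [0, 0, 0, 0, 0, 0, 1],
    [0, 0, 0, 0, 0, 0, 1],
    [0, 0, 0, 0, 0.01, 0, 1],
    [0, 0, 0, 0, 0.025, 0, 1],
    [0, 0, 0, 0, 0.025, 0, 1],
    [0, 0, 0, 0, 0.015, 0, 1],
    [0, 0, 0, 0, 0.005, 0, 1],
    [0, 0, 0, 0, 0, 0, 1],
    [0, 0, 0, 0, 0, 0, 1],
    [0, 0, 0, 0, 0, 0, 1],
  ],
)

```text
time_s: 45.72
tool_pos: [0.4929, 0.0096, 0.1093]
tcp_rot: [-0.428, 0.427, -0.563, 0.564]
force: [0.1, -0.0, -3.0]
gripper_width: 0.0233
```

```bash
python3 - <<'E'
from scr import *
c=calibration('wrist');p,R,o=pose();im=camera('wrist'); cv2.imwrite('pics/w32.png',im[:,:,::-1])
go(.4915,.0105,.0823,-15.6)
E
```

```text
pos [0.4931 0.0097 0.1096] yaw -15.67 turn_y -0.0013 shift xyz [-0.0003  0.0273 -0.0017] tilt [ 2.5e-03 -3.0e-04 -1.0e+00] w 0.0235
```

View pics/w32.png

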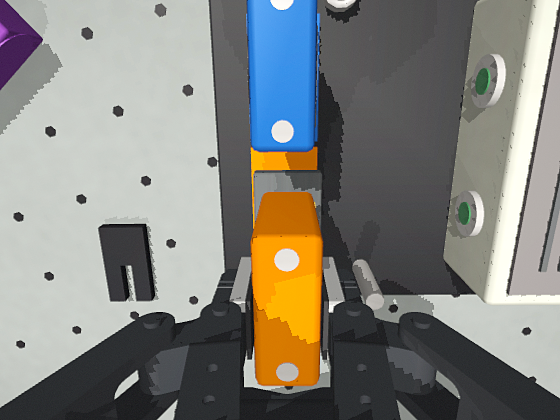

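Call:
jog_arm(
  increments=[
    [0, 0, 0, 0, 0.008, -0.001, 1],
    [0, 0, 0, 0, 0.008, 0, 1],
    [0, 0, 0, 0, 0.004, 0, 1],
    [0, 0, 0, 0, 0.002, 0, 1],
    [0, 0, 0, 0, 0, 0, 1],
    [0, 0, 0, 0, 0, 0, 1],
    [0, 0, 0, 0, 0, 0, 1],
  ],
)

```text
time_s: 46.35
tool_pos: [0.4912, 0.0104, 0.0864]
tcp_rot: [-0.427, 0.427, -0.563, 0.563]
force: [1.1, 0.4, -3.4]
gripper_width: 0.0234
```

Call:
jog_arm(
  increments=[
    [0, 0, 0, 0, 0.001, 0, 1],
    [0, 0, 0, 0, 0.001, 0, 1],
    [0, 0, 0, 0, 0, 0, 1],
    [0, 0, 0, 0, 0, 0, 1],
  ],
)

```text
time_s: 46.68
tool_pos: [0.491, 0.0104, 0.0842]
tcp_rot: [0.427, -0.427, 0.563, -0.563]
force: [0.3, 0.0, -3.3]
gripper_width: 0.0238
```

Call:
jog_arm(
  increments=[
    [0, 0, 0, 0, 0.001, 0, 1],
    [0, 0, 0, 0, 0, 0, 1],
    [0, 0, 0, 0, 0.001, 0, 1],
    [0, 0, 0, 0, 0, 0, 1],
    [0, 0, 0, 0, 0, 0, 1],
  ],
)

```text
time_s: 47.1
tool_pos: [0.4912, 0.0104, 0.0823]
tcp_rot: [-0.427, 0.427, -0.563, 0.563]
force: [0.5, 0.1, -3.6]
gripper_width: 0.0236
```

Call:
jog_arm(
  increments=[
    [0, 0, 0, 0, 0.001, 0, 1],
    [0, 0, 0, 0, 0, 0, 1],
    [0, 0, 0, 0, 0, 0, 1],
  ],
)

```text
time_s: 47.35
tool_pos: [0.4914, 0.0104, 0.0822]
tcp_rot: [-0.427, 0.427, -0.563, 0.564]
force: [-2.0, 0.1, 5.0]
gripper_width: 0.0235
```

Call:
jog_arm(
  increments=[
    [0, 0, 0, 0, -0.001, 0, 1],
    [0, 0, 0, 0, 0, 0, 0.5],
    [0, 0, 0, 0, 0, 0, 0.3],
    [0, 0, 0, 0, 0, 0, 0],
    [0, 0, 0, 0, 0, 0, -0.4],
    [0, 0, 0, 0, 0, 0, -1],
    [0, 0, 0, 0, 0, 0, -1],
    [0, 0, 0, 0, 0, 0, -1],
  ],
)

```text
time_s: 48.02
tool_pos: [0.4911, 0.0104, 0.0822]
tcp_rot: [-0.427, 0.427, -0.563, 0.563]
force: [-0.4, -0.3, 0.2]
gripper_width: 0.085
```

Call:
jog_arm(
  increments=[
    [0, 0, 0, 0, -0.02, 0, -1],
    [0, 0, 0, 0, -0.04, 0, -1],
    [0, 0, 0, 0, -0.04, 0, -1],
    [0, 0, 0, -0.01, -0.04, 0, -1],
    [0, 0, 0, -0.035, -0.03, 0, -1],
    [0, 0, 0, -0.035, 0, 0, -1],
    [0, 0, 0, -0.02, 0, 0, -1],
    [0, 0, 0, 0, 0, 0, -1],
    [0, 0, 0, 0, 0, 0, -1],
    [0, 0, 0, 0, 0, 0, -1],
  ],
)

```text
time_s: 48.85
tool_pos: [0.5166, 0.103, 0.2488]
tcp_rot: [0.427, -0.428, 0.563, -0.563]
force: [1.0, 0.5, 0.3]
gripper_width: 0.0855
```

```bash
python3 - <<'E'
from scr import *
c=calibration('wrist');p,R,o=pose();im=camera('wrist'); cv2.imwrite('pics/w33.png',im[:,:,::-1])
L=screws(im,c,.1235,(270,100,320,300)); 
im=camera('side'); cv2.imwrite('pics/s33.png',im[:,:,::-1])
go(.49,.01,.3)
print(o['force'])
E
```

```text
[287.9 280. ] [0.4972 0.0314 0.1235]
[287.8 236.7] [0.5073 0.0681 0.1235]
[287.7 182.7] [0.519  0.1103 0.1235]
pos [0.5167 0.1025 0.2488] yaw -15.7 turn_y 0 shift xyz [ 0.0963 -0.0512 -0.0006] tilt [-1.e-03 -4.e-04 -1.e+00] w 0.0852
[1.04583399 0.50166248 0.26372708]
```

View pics/w33.png

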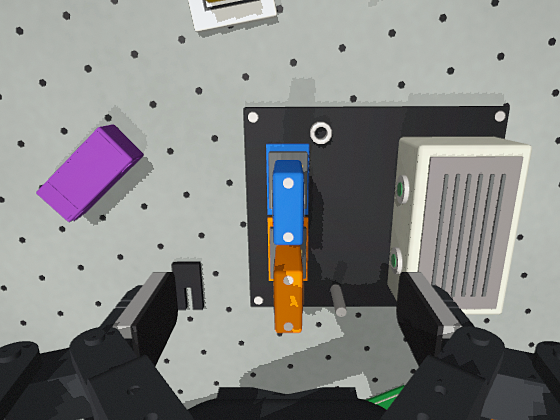

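View pics/s33.png

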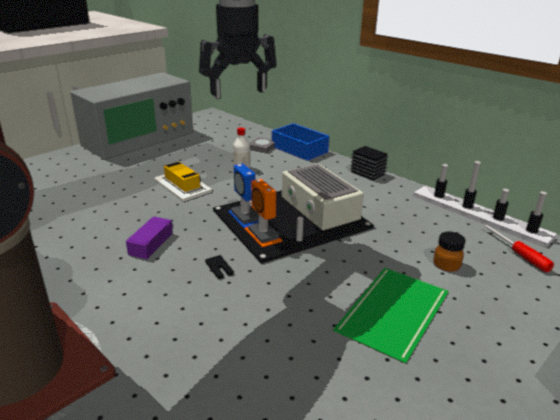

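Both optics stand upright on their seats, with blue's screws at (288,183) and (288,237) and orange's at (288,280) and (288,327). The detector lies on the plate, and the bottle and jar are where they were. I'm handing in.

```bash
python3 -c "
from plant import *
print(job_done(), observe()['time_s'])"
```

```text
the job is handed in; nothing more can be done
the job is handed in; nothing more can be done
```

The job is handed in, with about 49 of the 122 s used. Both optics stood on the mat, then the detector went onto the white plate, then the blue and orange optics went back on their seats. `job_done()` gave no verdict, so these are my own camera checks:

- **Detector:** flat in the outline on the plate, about 1–3 mm from centre by several estimates, and lined up to about 0.5°.
- **Blue optic:** upright, about 1–1.5 mm from the centre of its seat.
- **Orange optic:** upright, about 1 mm from the centre of its seat. This uses the TCP position at release and one of its two frame screws; the other was not picked out.
- **Bottle and jar:** they look unmoved in the last side view. I did not measure them.

**Disagreement with the tool description:** the fingertips appeared to stand roughly 10–15 mm behind the reported TCP, not 17 mm ahead of it. I trusted the given figure at first, so two grasps were too high:

- **Orange, first grasp:** it held only the rounded top edge (21 mm opening), but carried safely to the mat.
- **Blue, first grasp:** the fingers slipped off and the optic leaned about 8°. When I backed off it rocked, then settled upright on its seat.

After that I gripped about 28 mm deeper. The optics then read 23–24 mm and the detector 43 mm, and every set-down touched at the expected height with about 5–6 N (about 10 N for the first, orange onto the mat).

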